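Unhook a carded bottle opener and put it in the order tray

ROBOT

A 7-joint arm with a two-finger parallel gripper is mounted at the origin on the work surface. World frame = base frame: x ahead of the robot, y to its left, z up, the work surface at z = 0. Lengths are in m, angles in degrees, forces in N, time in s.
With the tool pointing down it reaches from about 0.425 to 0.875 m from the base axis. Payload 4.7 kg.
Tool frame: the origin (TCP) lies midway between the tips of the shut fingers; the grasp point (between the pads) lies 19 mm behind it; y points along the fingers, x is the direction in which the jaws open and shut, and the axes are right-handed (so a half turn about y gives the same grasp; the last joint's range is limited). The gripper opens to 87 mm and grips with 3 to 60 N. Pads are 19 mm wide; open, the fingers measure 117 mm over their backs; the gripper's body (75 mm by 190 mm) begins 51 mm behind the grasp point.
Start: joints at [73.803, 18.392, -4.016, 83.108, 1.295, 78.541, -3.26], TCP at [0.19, -0.622, 0.201] pointing down, gripper open.
Joint ranges: [-163.93, 163.93], [-17.29, 119.83], [-79.2, 71.16], [3.27, 140.29], [-89.18, 269.18], [5.43, 117.66], [-154.24, 154.24]. Speed limits (degrees/s): [147.25, 147.25, 180, 180, 180, 180, 180].

INTERFACE

Orientations are given as [roll, pitch, yaw] about the fixed x, y, z axes, in that order (R = Rz(yaw) Ry(pitch) Rx(roll)).
In Python, from cell import env gives the robot as it stands.
- The arm moves only by the tool carry_out, never from a script. Its argument "targets" is a list of rows, each a list of 2 entries, a list of its own where there are three numbers: the shift along the tool's x, y, z in mm, then the turn, a rotation vector about the tool's x, y, z in degrees. A call has 1 to 12 rows; each row shifts and turns the commanded pose from where the row before left it, along the tool's axes as they then stand; what a row does not reach is not made up. A row lasts 1/10 s, in which the tool goes at most 50 mm and 8.59 degrees, less where a joint would pass 70% of its speed; a pose out of reach is approached as far as the arm can. A call with a gripper value outside its range is refused whole. "jaw" is the opening, from 0 (shut) to 1 (fully open), set as the call begins (left out, the last holds). The fingers move at their own pace and stop on an object; "squeeze" is the grip in N (left out, the last holds). Time passes only in rows, so rows that do not move let the fingers close. It gives the time, the measured TCP pose, the force and the opening at its end, in the units of the state.
- env.get_obs(): the state, without advancing time (a new reading comes with each control period).
- env.read_camera(name): name is "scene" or "top" or "wrist"; returns the picture (384x512x3 uint8, red, green, blue); there is no depth.
- env.get_calibration(name): a dict with "fx", "fy", "cx", "cy" (pixels), "D" ([k1, k2, p1, p2, k3] as OpenCV has them; the pictures are not rectified), "R" (3x3) and "t" (3): a world point X has camera coordinates R X + t; the wrist camera has in their place "hand_eye" (4x4, takes a point from camera to tool coordinates, whose origin is the TCP and whose axes are the tool frame's). Camera axes: x right, y down, z forward; pixel columns grow to the right and rows downward; lengths in m; the calibration is good to about 2 mm. A picture is of the moment at which its call begins: read the wrist's pose just before it. get_calibration takes no time and is no camera call.
- env.sign_off(): hands the job in, once; it reports no verdict.
Trained networks look in the newest picture that a camera, given by its name, has taken for a name from the list of things; names that differ only in an ending like _2 or _b are one class to them, and where a whole thing is asked for, a point or a joint stands for the part that bears it (a point fixed in the world has none). Each returns a list of dicts, best first, with "p" (0 to 1); they miss things now and then, are a little off and sometimes report something else, mostly with a low value. They report only what shows in the picture. A call takes as long as a camera call. They do not tell look-alikes from the thing itself.
- env.outline_of(camera, label): "mask" (384x512 bool, what is visible of it) and "xy" ([column, row] in pixels, amid what is visible of it).
The state is a dict: "time_s": time; "qpos": joint angles; "joint_velocities": joint speeds; "effort": joint torques, N m; "tool_pos": TCP position; "tool_rot": TCP orientation; "force": force on the tool from outside, world axes, zero at the start; "wrist_torque": the same for the moment, N m; "grip_width": finger opening in m.
Only numpy, scipy, OpenCV 4.12 (cv2) and the standard library are available. Lean on these libraries where they do the work, as an engineer would, in place of code of your own. Each camera call takes 0.05 s, during which the arm holds its last target.

TASK

Take the pack with the bottle opener off its wire display hook: draw it along the wire and lift its hang tab over the upturned tip by feel, gently, so that the hook is not strained and the tab not torn. Then lower it upright into the free compartment of the grey order tray, set it down before letting go, and leave everything else as it is.

Things in the scene. Friction and masses are not known exactly. Their poses are not given: they have to be found in the camera images.
- stand: Fixed dark steel counter-top stand, base plate 240 x 360 mm, cross bar with its top 207 mm up. Origin: on the table under the bar's front face, mid-width; x points from the hook tips to the bar, y along the bar, z up. Three wire hooks, 4 mm thick, run from the bar towards -x at y = +110, 0 and -110 mm, 195 mm up (centre line); each holds one pack.
- hook_bend (a point): On the middle hook's centre line, stand x = -65 mm; the outer hooks are alike. From the bar to here a hook is level; here it is bent up or down by 0.08 to 0.22 rad (worn, each differs, not measured), runs straight for 70 mm, then its end turns up 30 degrees more for 18 mm to a ball 6 mm across. Beyond this point it is springy, some 5 N per mm at the tip.
- pack: The pack to take, on any one of the hooks: rigid clear clamshell with a steel bottle opener in it, 60 to 130 g, body 60 mm wide (y), 18 thick (x), 90 tall; the other packs are narrower and taller, or shorter and thicker. Origin: centre of the underside, z up. Best pinched over its 60 mm width near the body's top, from above, wire between the fingers.
- pack_hole (a point): Centre of the hang hole, 102 mm above the pack's origin, in a flat tab 2.5 mm thick, 24 mm high, on the middle of the pack's top. Hole 18 mm wide; flat lower edge 97 mm, peak of the roof-shaped upper edge 107 mm above the origin. It hangs by the peak, 40 to 52 mm from the bar, and can rise 6 mm until the lower edge meets the wire. Over 7 N between pack and hook tears the tab.
- pack_tall: Neighbour on another hook, leave alone: clear pack, body 42 x 18 mm, 110 mm tall, same tab and hole; origin at the centre of its underside.
- pack_short: Neighbour on another hook, leave alone: clear pack, body 50 x 26 mm, 58 mm tall, same tab and hole; origin at the centre of its underside.
- tray: Fixed grey plastic order tray, 152 (x) x 106 (y) x 50 mm high, walls and floor 4 mm. Two walls across x make three compartments, each 45 mm (x) x 98 mm (y), centred at x = -49, 0 and +49 mm. Origin: centre of the underside.
- pad: Flat cardboard pad 40 (x) x 88 (y) x 2 mm, fixed in the middle of the floor of the free compartment, its axes those of the tray; origin: centre of its underside, 4 mm above the table (its top is 6 mm above the table). It marks the free compartment, which may be any of the three.
- candle: Round tin 36 mm across, 66 mm high, standing in another compartment; leave alone. Origin: centre of the underside.
- soapbox: Small paper box 30 x 62 x 72 mm high, standing in another compartment; leave alone. Origin: centre of the underside.
- tape: Roll of packing tape lying flat, 100 mm across, 48 mm high; leave alone. Origin: centre of the underside.
- vase: White ceramic vase 100 mm across, 160 mm high; leave alone. Origin: centre of the underside.
- opener: Loose steel bottle opener lying flat, about 125 x 40 x 4 mm; leave alone.
Things that resemble listed ones, but are neither listed nor needed, are in the scene too. What is shaped like the pack but red is not meant.

How it is judged (in metres and radians):
On the way, in this order (a step that is already met when the one before it is completed fails the run):
1. the pack is drawn off its hook, its hole in front of the upturned tip, held in the fingers (x of pack_hole in the frame of stand below -0.158 m and contact force between the fingers and pack above 0.5 N), for 0.1 s.
2. the pack is set down on the floor of the free compartment while still held (horizontal distance between pack and pad below 0.03 m and z of pack in the frame of pad below 0.01 m and contact force between the fingers and pack above 0.5 N), for 0.05 s.
At the end, for the whole second after the job is handed in: The opener pack stands in the free compartment, underside within 10 mm of the pad and 30 mm of its centre, leaning less than 0.6 rad, let go and at rest. The other packs hang on their hooks, and the tin, box, tape, vase and loose opener are within 25 mm of their starts (horizontal distance between pack and pad below 0.03 m and z of pack in the frame of pad below 0.012 m and angle between pack's own z axis and vertical below 0.6 rad and linear speed of pack below 0.02 m/s and contact force between the fingers and pack below 0.1 N and distance of each of pack_tall, pack_short, candle, soapbox, tape, vase, opener from where it was at the start of the episode below 0.025 m); the robot touches nothing.
It fails at once if the hang tab is torn or the hook strained: more than 7 N between the pack and the stand (contact force between pack and stand above 7 N).
It fails at once if a neighbouring pack is knocked off or pushed over 40 mm (distance of any of pack_tall, pack_short from where it was at the start of the episode above 0.04 m).
It fails at once if the vase is tipped (angle between vase's own z axis and vertical above 0.4 rad).
It also fails if it takes over 69 s, if anything falls off the work surface, if the arm or the gripper's body presses on something with over 40 N, if the wrist force passes 120 N, or if a joint passes its speed limit or range.

## Working session

There is one attempt and no reset: what is moved stays moved. The work goes in short steps, Python scripts to look and compute and a tool call to move; the robot and the scene stay as the last step left them, time stands still between calls to the robot, and variables do not carry over. Pictures are saved under pics/ and viewed, and the job is handed in when it is done.

Besides the shell and the picture viewer there is one more tool, called after "Request:" in YAML: its name, and indented under it one key for each argument. carry_out: Moves the arm, as the interface text tells. Its arguments: {"type":"object","properties":{"targets":{"type":"array","items":{"type":"array"}},"jaw":{"type":"number"},"squeeze":{"type":"number"}},"required":["targets"]}

```bash
mkdir -p pics; ls
python3 - <<'E'
from cell import env
import cv2
o=env.get_obs(); print({k:o[k] for k in('time_s','tool_pos','tool_rot','force','grip_width')})
for n in('scene','top','wrist'):
    im=env.read_camera(n); cv2.imwrite(f'pics/{n}0.png',im[...,::-1])
    print(n,env.get_calibration(n))
E
```

```text
pics
{'time_s': 0.0, 'tool_pos': array([ 0.18985181, -0.62101218,  0.19963723]), 'tool_rot': array([-90.00559108,   0.11216171, -72.99565465]), 'force': array([0.19376989, 0.70347337, 0.10243642]), 'grip_width': 0.08695267739672127}
scene {'fx': 398.42827880212354, 'fy': 398.42827880212354, 'cx': 257.8776497042274, 'cy': 186.0395586875102, 'D': array([-0.03193784,  0.        ,  0.        ,  0.        ,  0.        ]), 'R': array([[-0.68733282,  0.72634061,  0.00170816],
       [ 0.60886362,  0.57744402, -0.54391497],
       [-0.3960539 , -0.37281057, -0.8391386 ]]), 't': array([ 0.29659213, -0.33438308,  1.66846614])}
top {'fx': 373.8242064226426, 'fy': 373.8242064226426, 'cx': 257.3841204135575, 'cy': 195.24128588539412, 'D': array([-0.00299462,  0.        ,  0.        ,  0.        ,  0.        ]), 'R': array([[-0.00866279, -0.99995764,  0.00310944],
       [-0.98706366,  0.00805316, -0.16012647],
       [ 0.16009465, -0.00445636, -0.98709161]]), 't': array([0.09956179, 0.57080657, 1.0543705 ])}
wrist {'fx': 331.2830186758628, 'fy': 331.2830186758628, 'cx': 252.05178403444944, 'cy': 194.3404155073644, 'D': array([-0.0874872,  0.       ,  0.       ,  0.       ,  0.       ]), 'hand_eye': array([[ 9.99999430e-01,  1.05334011e-03,  1.74052500e-04,
         9.60265999e-05],
       [ 1.36241354e-04, -2.87599591e-01,  9.57750728e-01,
        -1.82924600e-01],
       [ 1.05889468e-03, -9.57750158e-01, -2.87599571e-01,
         7.95527897e-02],
       [ 0.00000000e+00,  0.00000000e+00,  0.00000000e+00,
         1.00000000e+00]])}
```

View pics/scene0.png

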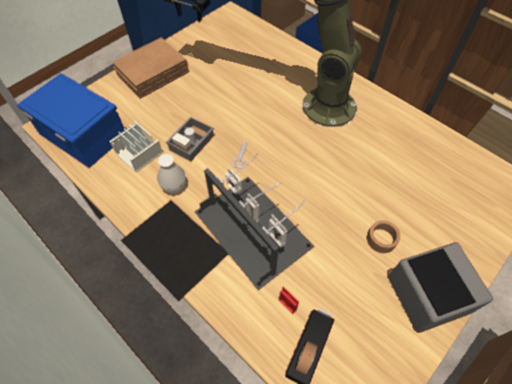

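View pics/top0.png

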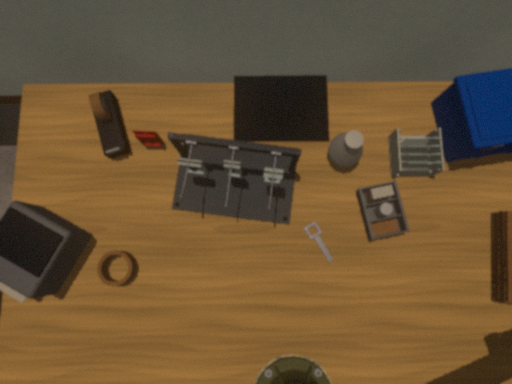

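View pics/wrist0.png

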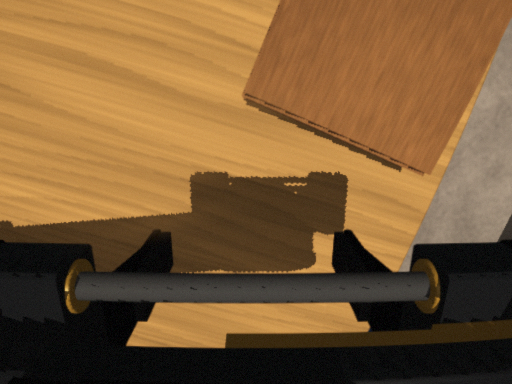

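```bash
cat > h.py <<'E'
import numpy as np, cv2
from cell import env
from scipy.spatial.transform import Rotation as Ro
def cal(n):
    c=env.get_calibration(n); K=np.array([[c['fx'],0,c['cx']],[0,c['fy'],c['cy']],[0,0,1]])
    if 'R' in c: R,t=np.array(c['R']),np.array(c['t'])
    else:
        o=env.get_obs(); T=np.eye(4); T[:3,:3]=Ro.from_euler('xyz',o['tool_rot'],degrees=True).as_matrix(); T[:3,3]=o['tool_pos']
        M=np.linalg.inv(T@np.array(c['hand_eye'])); R,t=M[:3,:3],M[:3,3]
    return K,np.array(c['D']),R,t
def ray(C,uv):
    K,D,R,t=C
    p=cv2.undistortPoints(np.array(uv,float).reshape(-1,1,2),K,D).reshape(-1,2)
    d=np.c_[p,np.ones(len(p))]@R; return -R.T@t,d
def atz(C,uv,z):
    c,d=ray(C,uv); return c+d*((z-c[2])/d[:,2])[:,None]
def proj(C,X):
    K,D,R,t=C
    return cv2.projectPoints(np.array(X,float).reshape(-1,1,3),cv2.Rodrigues(R)[0],t,K,D)[0].reshape(-1,2)
E
python3 - <<'E'
from h import *
for n in('scene','top'):
    C=cal(n); im=cv2.imread(f'pics/{n}0.png')
    for l in ['pack','pack_tall','pack_short','stand','tray','pad','candle','soapbox','tape','vase','opener']:
        for r in env.outline_of(n,l)[:3]:
            m=r['mask']; ys,xs=np.where(m)
            print(n,l,round(r['p'],2),np.round(r['xy']),m.sum(),(xs.min(),xs.max(),ys.min(),ys.max()) if len(xs) else None, atz(C,r['xy'],0.0)[0].round(3))
im=cv2.imread('pics/top0.png')
cv2.imwrite('pics/t_stand.png',cv2.resize(im[120:235,160:315],None,fx=5,fy=5,interpolation=2))
cv2.imwrite('pics/t_tray.png',cv2.resize(im[115:250,320:450],None,fx=4.4,fy=4.4,interpolation=2))
im=cv2.imread('pics/scene0.png')
cv2.imwrite('pics/s_stand.png',cv2.resize(im[160:285,190:320],None,fx=4.8,fy=4.8,interpolation=2))
E
```

```text
scene pack 0.66 [288. 300.] 318 (np.int64(278), np.int64(298), np.int64(287), np.int64(313)) [0.733 0.414 0.   ]
scene pack 0.59 [276. 233.] 370 (np.int64(268), np.int64(285), np.int64(216), np.int64(245)) [0.588 0.235 0.   ]
scene pack_tall 0.72 [252. 208.] 240 (np.int64(245), np.int64(258), np.int64(194), np.int64(222)) [0.575 0.105 0.   ]
scene pack_short 0.63 [234. 182.] 244 (np.int64(226), np.int64(240), np.int64(170), np.int64(193)) [ 0.54  -0.017  0.   ]
scene tray 0.98 [198. 137.] 763 (np.int64(168), np.int64(213), np.int64(118), np.int64(160)) [ 0.491 -0.273  0.   ]
scene pad 0.48 [200. 132.] 66 (np.int64(193), np.int64(205), np.int64(127), np.int64(136)) [ 0.465 -0.289  0.   ]
scene candle 0.6 [189. 134.] 110 (np.int64(185), np.int64(195), np.int64(128), np.int64(143)) [ 0.502 -0.311  0.   ]
scene soapbox 0.5 [182. 142.] 225 (np.int64(173), np.int64(190), np.int64(133), np.int64(151)) [ 0.548 -0.298  0.   ]
scene tape 0.69 [388. 227.] 708 (np.int64(367), np.int64(400), np.int64(220), np.int64(252)) [0.308 0.497 0.   ]
scene vase 0.88 [173. 178.] 747 (np.int64(157), np.int64
[... 1067 characters left out ...]
0.299  0.   ]
top soapbox 0.84 [377. 192.] 380 (np.int64(364), np.int64(393), np.int64(185), np.int64(202)) [ 0.586 -0.273  0.   ]
top tape 0.82 [104. 267.] 757 (np.int64(98), np.int64(136), np.int64(251), np.int64(285)) [0.366 0.551 0.   ]
top vase 0.59 [347. 149.] 1015 (np.int64(328), np.int64(363), np.int64(131), np.int64(167)) [ 0.724 -0.186  0.   ]
top opener 0.77 [318. 239.] 239 (np.int64(306), np.int64(331), np.int64(223), np.int64(260)) [ 0.444 -0.088  0.   ]
top opener 0.56 [194. 165.] 335 (np.int64(177), np.int64(205), np.int64(158), np.int64(174)) [0.675 0.29  0.   ]
top opener 0.53 [380. 208.] 182 (np.int64(374), np.int64(391), np.int64(203), np.int64(216)) [ 0.538 -0.281  0.   ]
```

View pics/t_stand.png

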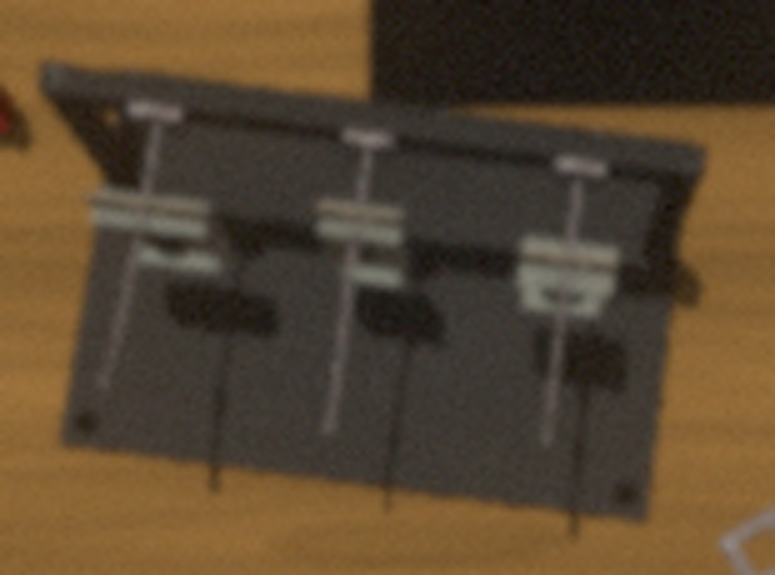

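View pics/t_tray.png

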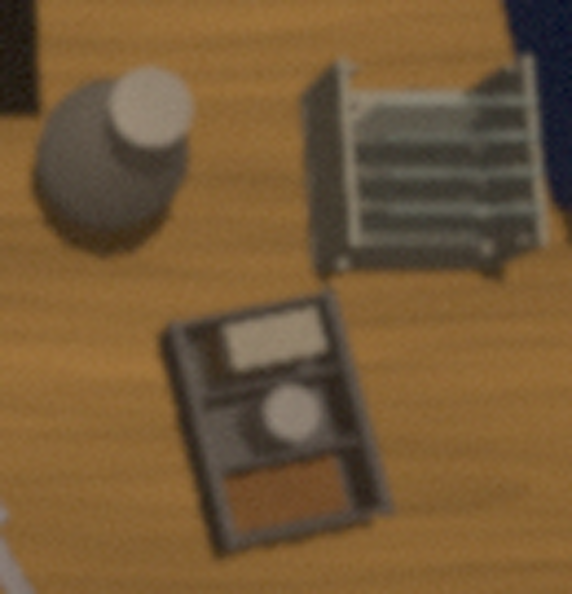

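View pics/s_stand.png

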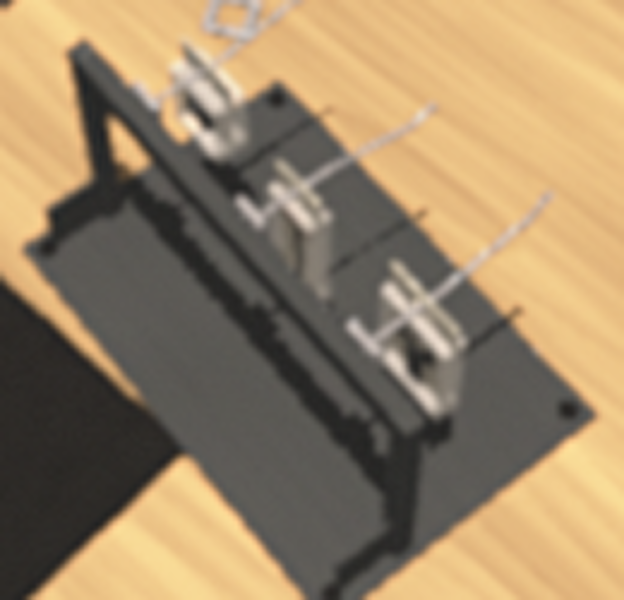

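Run:
```python
from h import *
from scipy.optimize import least_squares
T,S=cal('top'),cal('scene')
t=lambda u,v:(160+u/5-.4,120+v/5-.4)
s=lambda u,v:(190+u/4.8-.4,160+v/4.8-.4)
fc=[t(65,445),t(648,520)]; P=atz(T,fc,0.003); print(P,np.linalg.norm(P[0]-P[1]))
fs=[s(592,413),s(278,85),s(25,250)]; P2=atz(S,fs,0.003); print(P2,np.linalg.norm(P2[0]-P2[1]),np.linalg.norm(P2[2]-P2[1]))
br=atz(T,[t(155,112),t(367,137),t(580,165)],.195); print('br',br)
brs=atz(S,[s(365,335),s(250,210),s(148,95)],.195); print('brS',brs)
def tri(a,b):
    c1,d1=ray(T,[a]);c2,d2=ray(S,[b]);d1=d1[0];d2=d2[0]
    A=np.c_[d1,-d2];x=np.linalg.lstsq(A,c2-c1,rcond=None)[0]
    p,q=c1+x[0]*d1,c2+x[1]*d2; return (p+q)/2,np.linalg.norm(p-q)
for n,a,b in [('L',t(101,383),s(549,195)),('M',t(327,430),s(433,108))]: print(n,tri(a,b))
# tray
tr=lambda u,v:(320+u/4.4-.4,115+v/4.4-.4)
q=[tr(170,328),tr(330,293),tr(390,512),tr(222,550)]
Q=atz(T,q,.05);print('tray',Q,[np.linalg.norm(Q[i]-Q[i-1]) for i in range(4)],Q.mean(0))
q=[tr(222,478),tr(338,458),tr(350,505),tr(232,530)]
Q=atz(T,q,.006);print('pad',Q,[np.linalg.norm(Q[i]-Q[i-1]) for i in range(4)],Q.mean(0))
```

```text
[[ 0.53953639  0.35264874  0.003     ]
 [ 0.4909431  -0.00085988  0.003     ]] 0.35683280557495334
[[ 0.54040296  0.35445029  0.003     ]
 [ 0.49337096  0.0059588   0.003     ]
 [ 0.72386138 -0.02637338  0.003     ]] 0.35165085994320566 0.2327470725442131
br [[0.68896432 0.26770746 0.195     ]
 [0.67465886 0.15755379 0.195     ]
 [0.65881127 0.04733315 0.195     ]]
brS [[0.67755899 0.26292999 0.195     ]
 [0.66330084 0.15254869 0.195     ]
 [0.64745853 0.04445993 0.195     ]]
L (array([0.54181321, 0.28761287, 0.22115336]), np.float64(0.0018474669021206977))
M (array([0.52276311, 0.17902581, 0.18317723]), np.float64(0.0013803271207898367))
tray [[ 0.58670071 -0.20216049  0.05      ]
 [ 0.60969484 -0.31098103  0.05      ]
 [ 0.46272745 -0.3405993   0.05      ]
 [ 0.43888118 -0.22859178  0.05      ]] [np.float64(0.15016400298388055), np.float64(0.1112233816925092), np.float64(0.14992215766650288), np.float64(0.11451780913136433)] [ 0.52450105 -0.27058315  0.05      ]
pad [[ 0.48971614 -0.24473089  0.006     ]
 [ 0.50279106 -0.32538781  0.006     ]
 [ 0.4704774  -0.33141878  0.006     ]
 [ 0.45414889 -0.2495475   0.006     ]] [np.float64(0.03589191164851084), np.float64(0.08170980852180205), np.float64(0.03287164581274889), np.float64(0.08348368798402703)] [ 0.47928337 -0.28777124  0.006     ]
```

Request:
carry_out:
  targets:
    - [[-4, -5, 38], [0, -3.5, 0]]
    - [[-4, -5, 38], [0, -3.5, 0]]
    - [[-4, -5, 38], [0, -3.5, 0]]
    - [[-4, -5, 38], [0, -3.5, 0]]
    - [[-4, -5, 38], [0, -3.5, 0]]
    - [[-4, -5, 38], [0, -3.5, 0]]
    - [[-4, -5, 38], [0, -3.5, 0]]
    - [[-4, -5, 38], [0, -3.5, 0]]
    - [[-4, -5, 38], [0, -3.5, 0]]
    - [[-4, -5, 38], [0, -3.5, 0]]
    - [[-4, -5, 38], [0, -3.5, 0]]
    - [[0, 0, 0], [0, 0, 0]]

```text
time_s: 2.45
tool_pos: [0.5086, -0.3463, 0.2572]
tool_rot: [-89.8, -0.1, -33.8]
force: [0.9, 0.9, 0.8]
grip_width: 0.0868
```

Run:
```python
from h import *
C=cal('wrist'); im=env.read_camera('wrist'); cv2.imwrite('pics/w1.png',im[...,::-1]); np.savez('c_w1.npz',K=C[0],D=C[1],R=C[2],t=C[3])
for l in ['pad','tray','candle','soapbox']:
    for r in env.outline_of('wrist',l)[:2]:
        ys,xs=np.where(r['mask']); print(l,r['p'],r['xy'],(xs.min(),xs.max(),ys.min(),ys.max()),atz(C,[r['xy']],.006)[0])
        if l=='pad':
            b=cv2.boxPoints(cv2.minAreaRect(np.argwhere(r['mask'])[:,::-1].astype(np.float32))); print(b,atz(C,b,.006))
```

```text
pad 0.93 [202.2, 129.2] (np.int64(170), np.int64(237), np.int64(97), np.int64(163)) [ 0.47690784 -0.2788101   0.006     ]
[[167.62376 116.80301]
 [188.87822  94.81564]
 [239.31474 143.57095]
 [218.06029 165.55832]] [[ 0.4490961  -0.24072408  0.006     ]
 [ 0.48823963 -0.23410955  0.006     ]
 [ 0.50638925 -0.32116405  0.006     ]
 [ 0.46625638 -0.32960368  0.006     ]]
pad 0.51 [226.6, 102.3] (np.int64(211), np.int64(244), np.int64(87), np.int64(119)) [ 0.52263013 -0.26862446  0.006     ]
[[204.59999  99.8    ]
 [230.52     80.36   ]
 [249.96    106.28   ]
 [224.04    125.72   ]] [[ 0.50119728 -0.25038974  0.006     ]
 [ 0.54204756 -0.24925913  0.006     ]
 [ 0.54454872 -0.28930044  0.006     ]
 [ 0.5030195  -0.29102759  0.006     ]]
tray 0.9 [238.6, 90.1] (np.int64(148), np.int64(310), np.int64(16), np.int64(182)) [ 0.54377706 -0.26471451  0.006     ]
candle 0.61 [229.9, 102.0] (np.int64(211), np.int64(244), np.int64(87), np.int64(119)) [ 0.52632692 -0.27066393  0.006     ]
soapbox 0.85 [258.3, 66.9] (np.int64(229), np.int64(289), np.int64(39), np.int64(101)) [ 0.57991341 -0.25514683  0.006     ]
soapbox 0.59 [85.3, 31.8] (np.int64(67), np.int64(115), np.int64(0), np.int64(73)) [ 0.42637219 -0.0972528   0.006     ]
```

View pics/w1.png

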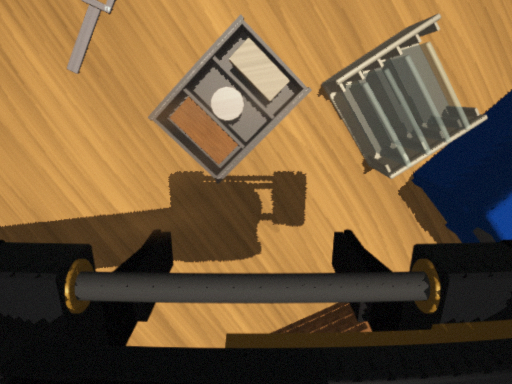

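```bash
cat >> h.py <<'E'
def plan(tgts,n,nd=(0,1)):
    """tgts: list of (pos,yaw) absolute; print rounded rows; n rows for each"""
    o=env.get_obs(); p=np.array(o['tool_pos']); R=Ro.from_euler('xyz',o['tool_rot'],degrees=True); rows=[]
    for (q,y),k in zip(tgts,n):
        q=np.array(q); Rt=Ro.from_euler('xyz',[-90,0,y],degrees=True)
        for i in range(k):
            f=1/(k-i); s=R.inv().apply((q-p)*f).round(nd[0])
            w=((R.inv()*Rt).as_rotvec(degrees=True)*f).round(nd[1]); 
            p=p+R.apply(s/1); R=R*Ro.from_rotvec(w,degrees=True) if 0 else R*Ro.from_rotvec(w,degrees=True)
            rows.append([s.tolist(),w.tolist()])
    return rows
def planmm(tgts,n,nd=(0,1)):
    o=env.get_obs(); p=np.array(o['tool_pos'])*1000; R=Ro.from_euler('xyz',o['tool_rot'],degrees=True); rows=[]
    for (q,y),k in zip(tgts,n):
        q=np.array(q)*1000.; Rt=Ro.from_euler('xyz',[-90,0,y],degrees=True)
        for i in range(k):
            f=1/(k-i); s=(R.inv().apply(q-p)*f).round(nd[0])+0.
            w=((R.inv()*Rt).as_rotvec(degrees=True)*f).round(nd[1])+0.
            p=p+R.apply(s); R=R*Ro.from_rotvec(w,degrees=True); rows.append([s.tolist(),w.tolist()])
    print(rows); print('end',p.round(1),R.as_euler('xyz',degrees=True).round(1))
E
python3 - <<'E'
from h import *
C=cal('wrist')
Q=atz(C,[(239,17),(309,91),(219,179),(150,117)],.05); print(Q,Q.mean(0)); y=np.deg2rad(11.2); print(Q.mean(0)[:2]-.049*np.array([np.cos(y),np.sin(y)]))
planmm([((.62,-.16,.29),3),((.655,.06,.31),40),((.635,.272,.30),82.2)],[5,5,6])
E
```

```text
[[ 0.58337535 -0.21371777  0.05      ]
 [ 0.60380379 -0.32229949  0.05      ]
 [ 0.45962141 -0.34758455  0.05      ]
 [ 0.43731248 -0.24206855  0.05      ]] [ 0.52102825 -0.28141759  0.05      ]
[ 0.47296145 -0.29093508]
[[[-3.0, -7.0, 45.0], [0.0, -7.5, 0.0]], [[3.0, -7.0, 46.0], [0.0, -7.5, 0.0]], [[9.0, -7.0, 45.0], [0.0, -7.6, 0.0]], [[15.0, -7.0, 43.0], [0.0, -7.5, 0.0]], [[20.0, -7.0, 40.0], [0.0, -7.6, -0.1]], [[9.0, -4.0, 44.0], [0.0, -7.4, 0.0]], [[15.0, -4.0, 42.0], [0.0, -7.4, 0.0]], [[20.0, -4.0, 40.0], [0.0, -7.4, 0.0]], [[25.0, -4.0, 37.0], [0.0, -7.4, 0.0]], [[30.0, -4.0, 32.0], [0.1, -7.4, 0.0]], [[20.0, 2.0, 29.0], [0.0, -7.0, 0.0]], [[24.0, 2.0, 27.0], [0.0, -7.0, 0.0]], [[27.0, 2.0, 23.0], [0.0, -7.0, 0.0]], [[29.0, 1.0, 20.0], [0.0, -7.1, 0.0]], [[32.0, 2.0, 17.0], [0.0, -7.0, 0.0]], [[33.0, 1.0, 12.0], [0.0, -7.1, 0.0]]]
end [635.1 272.  300.3] [-90.   -0.   82.2]
```

Request:
carry_out:
  targets:
    - [[-3, -7, 45], [0, -7.5, 0]]
    - [[3, -7, 46], [0, -7.5, 0]]
    - [[9, -7, 45], [0, -7.5, 0]]
    - [[15, -7, 43], [0, -7.5, 0]]
    - [[20, -7, 40], [0, -7.5, 0]]
    - [[9, -4, 44], [0, -7.5, 0]]
    - [[15, -4, 42], [0, -7.5, 0]]
    - [[20, -4, 40], [0, -7.5, 0]]
    - [[25, -4, 37], [0, -7.5, 0]]
    - [[30, -4, 32], [0, -7.5, 0]]

```text
time_s: 3.7
tool_pos: [0.6555, 0.0611, 0.3107]
tool_rot: [-90.0, 0.0, 40.6]
force: [-0.3, 0.1, 0.3]
grip_width: 0.0876
```

Request:
carry_out:
  targets:
    - [[20, 2, 29], [0, -7, 0]]
    - [[24, 2, 27], [0, -7, 0]]
    - [[27, 2, 23], [0, -7, 0]]
    - [[29, 1, 20], [0, -7, 0]]
    - [[32, 2, 17], [0, -7, 0]]
    - [[33, 1, 12], [0, -7, 0]]
    - [[0, 0, 0], [0, 0, 0]]

```text
time_s: 4.4
tool_pos: [0.6312, 0.279, 0.2996]
tool_rot: [-89.8, -0.2, 83.0]
force: [-0.8, 0.3, 0.9]
grip_width: 0.087
```

Run:
```python
from h import *
C=cal('wrist'); im=env.read_camera('wrist'); cv2.imwrite('pics/w2.png',im[...,::-1]); np.savez('c_w2.npz',K=C[0],D=C[1],R=C[2],t=C[3])
print(env.get_obs()['time_s'])
r=env.outline_of('wrist','pack')
for q in r: ys,xs=np.where(q['mask']); print(q['p'],q['xy'],xs.min(),xs.max(),ys.min(),ys.max())
```

```text
4.45
0.88 [249.9, 181.0] 213 279 163 199
0.85 [365.8, 227.9] 332 398 210 247
```

View pics/w2.png

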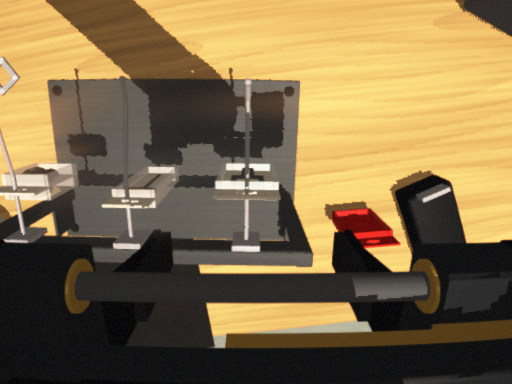

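Run:
```python
import cv2
im=cv2.imread('pics/w2.png'); cv2.imwrite('pics/w2c.png',cv2.resize(im[70:260,190:310],None,fx=5,fy=5,interpolation=2)[:, :][0:600*2][::1][: , :] if 0 else cv2.resize(im[150:270,190:310],None,fx=5,fy=5,interpolation=2))
cv2.imwrite('pics/w2d.png',cv2.resize(im[70:170,190:310],None,fx=5,fy=5,interpolation=2))
```

```text
(no output)
```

View pics/w2c.png

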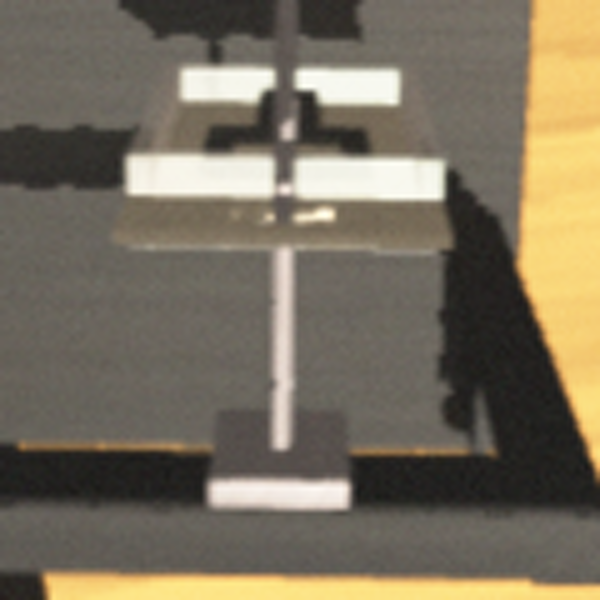

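View pics/w2d.png

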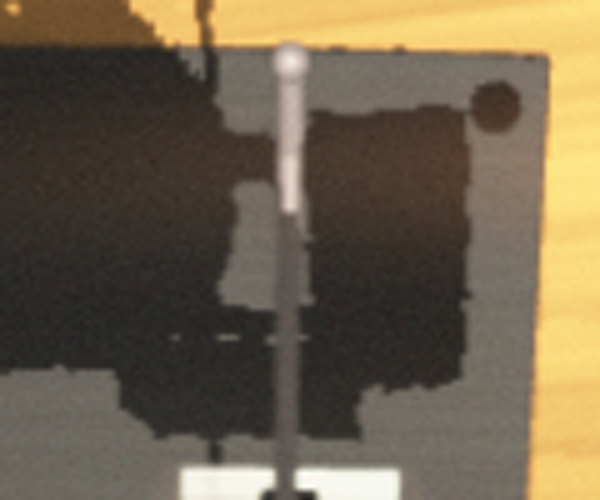

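Run:
```python
from h import *
z=np.load('c_w2.npz'); W=(z['K'],z['D'],z['R'],z['t'])
c=lambda u,v:(190+u/5-.4,150+v/5-.4)
d=lambda u,v:(190+u/5-.4,70+v/5-.4)
for zz in(.176,.180,.184):
    P=atz(W,[c(127,155),c(445,155),c(445,200),c(127,200)],zz); print(zz,P.round(4).tolist(),np.linalg.norm(P[0]-P[1]),np.linalg.norm(P[2]-P[1]),P.mean(0))
P=atz(W,[c(180,68),c(400,68),c(400,103),c(180,103)],.09); print('bot',P,np.linalg.norm(P[0]-P[1]),np.linalg.norm(P[2]-P[1]),P.mean(0))
P=atz(W,[c(113,246),c(452,250)],.204); print('tabtop',P,np.linalg.norm(P[0]-P[1]))
P=atz(W,[c(282,450),c(284,255)],.195); print('wire',P,np.diff(P,axis=0))
P=atz(W,[c(0,502),c(600,512)],.207);D=P[1]-P[0]; print('bar front',P,np.degrees(np.arctan2(-D[0],D[1])))
T,S=cal('top'),cal('scene')
t=lambda u,v:(160+u/5-.4,120+v/5-.4); s=lambda u,v:(190+u/4.8-.4,160+v/4.8-.4)
def tri(L):
    A=0;b=0
    for C,uv in L:
        o,r=ray(C,[uv]); r=r[0]/np.linalg.norm(r[0]); M=np.eye(3)-np.outer(r,r); A=A+M;b=b+M@o
    X=np.linalg.solve(A,b); return X,[ (proj(C,X)[0]-uv).round(1) for C,uv in L]
tip=[(T,t(101,383)),(S,s(549,195)),(W,d(289,62))]
print(tri(tip));print(tri(tip[::2]));print(tri(tip[1:]))
print(tri([(T,t(155,112)),(S,s(365,335)),(W,c(282,480))]))
```

```text
0.176 [[0.6262, 0.2445, 0.176], [0.6336, 0.3048, 0.176], [0.6425, 0.3039, 0.176], [0.6351, 0.2431, 0.176]] 0.060741166249829344 0.008930020153311517 [0.63435528 0.27408515 0.176     ]
0.18 [[0.6253, 0.2451, 0.18], [0.6326, 0.3046, 0.18], [0.6413, 0.3037, 0.18], [0.634, 0.2437, 0.18]] 0.05994923244731271 0.008813591950608381 [0.63330478 0.27426767 0.18      ]
0.184 [[0.6244, 0.2456, 0.184], [0.6315, 0.3044, 0.184], [0.6402, 0.3035, 0.184], [0.6329, 0.2443, 0.184]] 0.059157298644796096 0.008697163747905131 [0.63225428 0.27445018 0.184     ]
bot [[0.62674547 0.24822917 0.09      ]
 [0.63317633 0.30083406 0.09      ]
 [0.64174549 0.29991736 0.09      ]
 [0.63527655 0.24700587 0.09      ]] 0.05299651746410056 0.00861805538087765 [0.63423596 0.27399661 0.09      ]
tabtop [[0.63568264 0.24350652 0.204     ]
 [0.64367866 0.30279704 0.204     ]] 0.05982727170517543
wire [[0.68215676 0.2675315  0.195     ]
 [0.64380749 0.27276829 0.195     ]] [[-0.03834927  0.00523679  0.        ]]
bar front [[0.68097175 0.21561133 0.207     ]
 [0.69642292 0.32493406 0.207     ]] -8.044640441469822
(array([0.54205834, 0.28729196, 0.22124132]), [array([-0.2,  0.1]), array([-0.5, -0. ]), array([ 0.8, -0.7])])
(array([0.54242796, 0.28673885, 0.22130139]), [array([ 0., -0.]), array([ 0.1, -0.1])])
(array([0.54196582, 0.28754012, 0.22146364]), [array([-0.4, -0.1]), array([ 1.1, -0.9])])
(array([0.68331945, 0.2667398 , 0.20774752]), [array([-0.5,  0.6]), array([-0.3,  0.1]), array([-0.9,  1.1])])
```

Run:
```python
from h import *
planmm([((.6385,.2735,.21),82.4),((.6385,.2735,.150),82.4)],[3,5],(1,1))
for i in range(1):
    o=env.get_obs(); print(o['force'],o['tool_pos'],o['time_s'])
```

```text
[[[0.3, 30.0, -1.5], [0.0, 0.0, 0.0]], [[0.3, 30.0, -1.6], [0.0, 0.0, 0.0]], [[0.3, 30.0, -1.5], [0.0, 0.0, -0.1]], [[0.0, 12.0, 0.0], [0.0, 0.0, 0.0]], [[0.0, 12.0, 0.0], [0.0, 0.0, 0.0]], [[0.0, 12.0, 0.0], [0.0, 0.0, 0.0]], [[0.0, 12.0, 0.0], [0.0, 0.0, 0.0]], [[0.0, 12.0, -0.1], [0.0, 0.0, 0.0]]]
end [638.6 273.5 150. ] [-90.   -0.   82.4]
[ 0.2850395  -1.54145947 -0.04966259] [0.63389105 0.27326186 0.29997954] 4.5
```

Request:
carry_out:
  targets:
    - [[0, 30, -1.5], [0, 0, 0]]
    - [[0.5, 30, -1.5], [0, 0, 0]]
    - [[0.5, 30, -1.5], [0, 0, 0]]
    - [[0, 0, 0], [0, 0, 0]]
    - [[0, 0, 0], [0, 0, 0]]
    - [[0, 0, 0], [0, 0, 0]]

```text
time_s: 5.1
tool_pos: [0.6395, 0.2737, 0.2129]
tool_rot: [-90.1, -0.1, 82.4]
force: [1.1, 0.8, 0.9]
grip_width: 0.0872
```

Run:
```python
from h import *
o=env.get_obs(); print(o['tool_pos'],o['tool_rot'],o['force'])
C=cal('wrist'); im=env.read_camera('wrist'); cv2.imwrite('pics/w3.png',im[...,::-1]); np.savez('c_w3.npz',K=C[0],D=C[1],R=C[2],t=C[3])
cv2.imwrite('pics/w3c.png',cv2.resize(im[140:300,150:350,::-1],None,fx=4,fy=4,interpolation=2)[:600])
o=env.get_obs(); print(o['tool_pos'],o['tool_rot'],o['force'])
```

```text
[0.63945862 0.273723   0.21293805] [-9.01424068e+01 -7.88784915e-02  8.23916873e+01] [1.09035723 0.77772084 0.93054371]
[0.63932893 0.2741628  0.21307808] [-90.16037071  -0.09104276  82.42889896] [ 0.17838212  0.96427584 -0.19577182]
```

View pics/w3c.png

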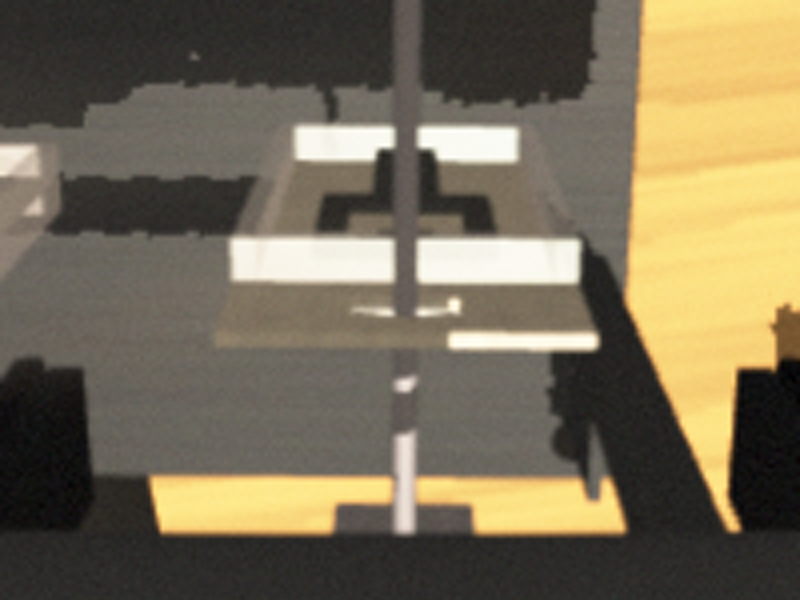

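Run:
```python
from h import *
z=np.load('c_w3.npz'); W=(z['K'],z['D'],z['R'],z['t'])
c=lambda u,v:(150+u/4-.4,140+v/4-.4)
P=atz(W,[c(230,238),c(580,238),c(582,283),c(230,283)],.18); print(P,P.mean(0),np.linalg.norm(P[0]-P[1]),np.linalg.norm(P[2]-P[1]))
P=atz(W,[c(215,347),c(600,349),c(450,334),c(598,334)],.204); print(P,np.linalg.norm(P[0]-P[1]))
planmm([((.6385,.2735,.150),82.4)],[5],(1,1))
```

```text
[[0.62514385 0.24485457 0.18      ]
 [0.63303422 0.30419947 0.18      ]
 [0.64121524 0.30377794 0.18      ]
 [0.63319288 0.24345806 0.18      ]] [0.63314655 0.27407251 0.18      ] 0.05986714659365762 0.008191873668900935
[[0.63530923 0.24382385 0.204     ]
 [0.64357272 0.30336807 0.204     ]
 [0.63794777 0.28044154 0.204     ]
 [0.64102011 0.30327963 0.204     ]] 0.06011488513874912
[[[-0.2, 12.6, 0.2], [0.0, 0.0, 0.0]], [[-0.2, 12.6, 0.2], [0.0, 0.0, 0.0]], [[-0.2, 12.6, 0.2], [0.1, 0.0, 0.0]], [[-0.1, 12.6, 0.1], [0.0, 0.0, 0.0]], [[-0.2, 12.7, 0.2], [0.1, 0.0, 0.1]]]
end [638.5 273.5 150. ] [-90.    0.   82.4]
```

Request:
carry_out:
  targets:
    - [[0, 12.5, 0], [0, 0, 0]]
    - [[0, 12.5, 0], [0, 0, 0]]
    - [[0, 12.5, 0.5], [0, 0, 0]]
    - [[0, 12.5, 0.5], [0, 0, 0]]
    - [[0, 12.5, 0], [0, 0, 0]]
    - [[0, 0, 0], [0, 0, 0]]
    - [[0, 0, 0], [0, 0, 0]]
    - [[0, 0, 0], [0, 0, 0]]

```text
time_s: 5.95
tool_pos: [0.6376, 0.2746, 0.1489]
tool_rot: [-90.0, -0.0, 82.5]
force: [-0.5, -0.4, 0.6]
grip_width: 0.0869
```

Request:
carry_out:
  targets:
    - [[0, 0, 0], [0, 0, 0]]
    - [[0, 0, 0], [0, 0, 0]]
    - [[0, 0, 0], [0, 0, 0]]
    - [[0, 0, 0], [0, 0, 0]]
    - [[0, 0, 0], [0, 0, 0]]
  jaw: 0.76
  squeeze: 6

```text
time_s: 6.45
tool_pos: [0.6373, 0.2743, 0.1483]
tool_rot: [-90.0, 0.0, 82.5]
force: [-0.3, 0.6, -0.2]
grip_width: 0.067
```

Run:
```python
from h import *
F=[]
for i in range(4):
    o=env.get_obs(); F.append(np.r_[o['force'],o['tool_pos'],o['tool_rot']]); im=env.read_camera('wrist')
print(np.round(F,4),o['time_s'],o['grip_width'])
cv2.imwrite('pics/w4.png',im[...,::-1])
```

```text
[[-2.58000e-01  6.06200e-01 -2.37900e-01  6.37300e-01  2.74300e-01
   1.48300e-01 -9.00044e+01  4.00000e-03  8.24990e+01]
 [-2.34000e-01  4.34100e-01 -1.64100e-01  6.37200e-01  2.74300e-01
   1.48200e-01 -9.00019e+01  3.70000e-03  8.25035e+01]
 [ 3.16300e-01  5.45900e-01 -1.08100e-01  6.37200e-01  2.74300e-01
   1.48200e-01 -9.00003e+01  6.20000e-03  8.25044e+01]
 [-3.38600e-01 -3.99700e-01  1.13260e+00  6.37300e-01  2.74300e-01
   1.48200e-01 -8.99994e+01  6.10000e-03  8.25037e+01]] 6.6 0.0660006648528056
```

View pics/w4.png

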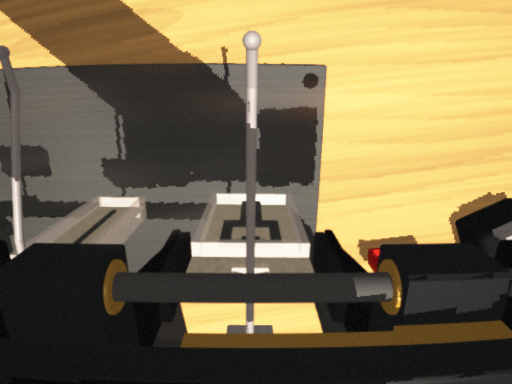

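Request:
carry_out:
  targets:
    - [[0, 0, 0], [0, 0, 0]]
    - [[0, 0, 0], [0, 0, 0]]
    - [[0, 0, 0], [0, 0, 0]]
    - [[0, 0, 0], [0, 0, 0]]
    - [[0, 0, 0], [0, 0, 0]]
  jaw: 0.6
  squeeze: 6

```text
time_s: 7.15
tool_pos: [0.6373, 0.2742, 0.1482]
tool_rot: [-90.0, 0.0, 82.5]
force: [-0.0, -0.9, 0.3]
grip_width: 0.0596
```

```bash
cat > look.py <<'E'
from h import *
import sys
F=[]
for i in range(int(sys.argv[2])):
    o=env.get_obs(); F.append(o['force']); im=env.read_camera('wrist')
print(np.mean(F,0).round(2),np.std(F,0).round(2),'P',o['tool_pos'].round(4),o['tool_rot'].round(2),o['time_s'],'g',round(o['grip_width'],4),'tq',np.round(o['wrist_torque'],2))
cv2.imwrite(f'pics/{sys.argv[1]}.png',im[...,::-1]); cv2.imwrite(f'pics/{sys.argv[1]}c.png',cv2.resize(im[30:300,160:345,::-1],None,fx=3,fy=3,interpolation=2)[-600:])
E
python3 look.py w5 6
```

```text
[-0.15 -0.84 -0.22] [0.38 0.55 0.32] P [0.6373 0.2741 0.1482] [-9.00e+01  1.00e-02  8.25e+01] 7.4 g 0.0596 tq [ 0.01 -0.14 -0.02]
```

View pics/w5c.png

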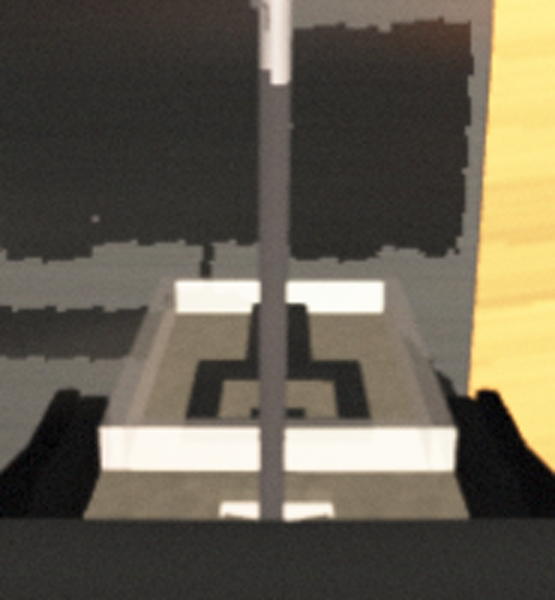

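Request:
carry_out:
  targets:
    - [[0, -1, 0], [0, 0, 0]]
    - [[0, -1, 0], [0, 0, 0]]
    - [[0, -1, 0], [0, 0, 0]]
    - [[0, 0, 0], [0, 0, 0]]
    - [[0, 0, 0], [0, 0, 0]]

```text
time_s: 7.95
tool_pos: [0.6372, 0.2744, 0.1512]
tool_rot: [-90.0, 0.0, 82.5]
force: [-0.5, -0.3, -0.7]
grip_width: 0.0602
```

```bash
python3 look.py w6 8
```

```text
[ 0.07 -0.33 -0.97] [0.55 0.39 0.38] P [0.6372 0.2743 0.1512] [-90.     0.    82.51] 8.3 g 0.0599 tq [ 0.11 -0.16  0.01]
```

View pics/w6c.png

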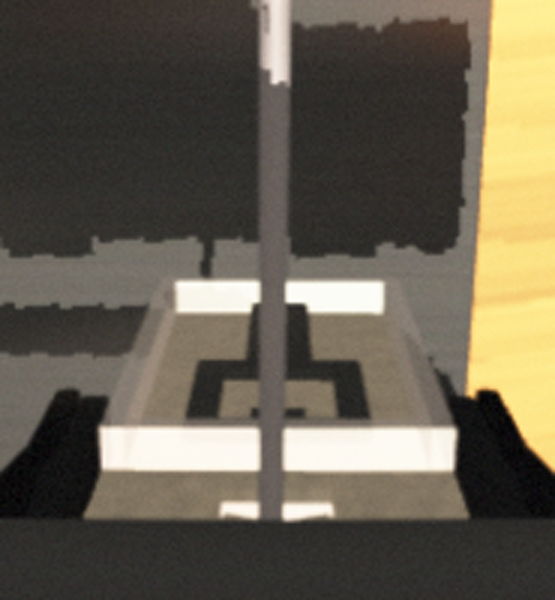

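```bash
cat > wire.py <<'E'
from h import *
A=float(np.tan(.203)); 
def hz(s,a=.203):
    b=14.0; L=70*np.cos(a)
    return 0 if s<b else ((s-b)*np.tan(a) if s<b+L else L*np.tan(a)+(min(s,b+L+14)-b-L)*np.tan(a+.5236))
def rows(s_list,p_list,s0,p0,dz=None):
    """rows in tool frame; positions in wire plane: e1=outward, e2=up; tool: z=outward at p=0, y=down"""
    h=np.array([-.8,-0.0])
    def tcp(s,p,d):
        c,sn=np.cos(np.radians(p)),np.sin(np.radians(p))
        up=np.array([-sn,c]); out=np.array([c,sn])
        H=np.array([s,hz(s)+d]); return H-up*43.8+out*.8,up,out
    out_=[];P,up,ou=tcp(s0,p0,0 if dz is None else dz[0]); pp=p0; 
    for i,(s,p) in enumerate(zip(s_list,p_list)):
        Q,u2,o2=tcp(s,p,0 if dz is None else dz[i+1]); d=Q-P
        y=-round(float(d@up),1); z=round(float(d@ou),1); w=round(p-pp,1)
        out_.append([[0,y,z],[w,0,0]])
        P=P+up*(-y)+ou*z; pp+=w; c,sn=np.cos(np.radians(pp)),np.sin(np.radians(pp)); up=np.array([-sn,c]);ou=np.array([c,sn])
    print(out_); print('tcp rel',P, 'p',pp)
E
python3 - <<'E'
from wire import *
s=[5*i for i in range(1,11)]; p=[0,0,0,1,2,3,4,5,6,7]
rows(s,p,0,0)
E
```

```text
[[[0, -0.0, 5.0], [0, 0, 0]], [[0, -0.0, 5.0], [0, 0, 0]], [[0, -0.2, 5.0], [0, 0, 0]], [[0, -1.1, 5.8], [1, 0, 0]], [[0, -0.9, 5.7], [1, 0, 0]], [[0, -0.9, 5.8], [1, 0, 0]], [[0, -0.8, 5.9], [1, 0, 0]], [[0, -0.7, 5.8], [1, 0, 0]], [[0, -0.6, 5.8], [1, 0, 0]], [[0, -0.5, 5.9], [1, 0, 0]]]
tcp rel [ 56.17662015 -35.97102237] p 7
```

Request:
carry_out:
  targets:
    - [[0, 0, 5], [0, 0, 0]]
    - [[0, 0, 5], [0, 0, 0]]
    - [[0, -0.2, 5], [0, 0, 0]]
    - [[0, -1.1, 5.8], [1, 0, 0]]
    - [[0, -0.9, 5.7], [1, 0, 0]]
    - [[0, -0.9, 5.8], [1, 0, 0]]
    - [[0, 0, 0], [0, 0, 0]]
    - [[0, 0, 0], [0, 0, 0]]
  squeeze: 4.5

```text
time_s: 9.15
tool_pos: [0.6055, 0.2784, 0.1546]
tool_rot: [-87.0, -0.0, 82.5]
force: [-1.1, -0.2, -0.1]
grip_width: 0.0597
```

```bash
python3 look.py w7 8
```

```text
[-0.18  0.02 -0.97] [0.52 0.55 0.62] P [0.6053 0.2785 0.1546] [-8.700e+01  1.000e-02  8.251e+01] 9.5 g 0.0598 tq [ 0.07 -0.22 -0.06]
```

View pics/w7c.png

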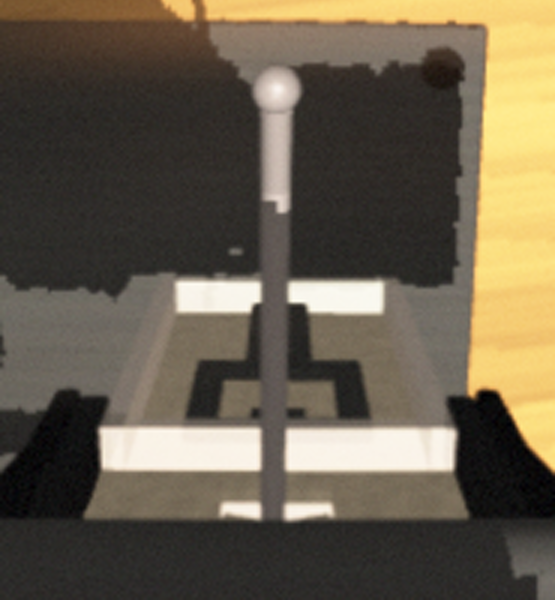

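Request:
carry_out:
  targets:
    - [[0, -0.8, 5.9], [1, 0, 0]]
    - [[0, -0.7, 5.8], [1, 0, 0]]
    - [[0, -0.6, 5.8], [1, 0, 0]]
    - [[0, -0.5, 5.9], [1, 0, 0]]
    - [[0, 0, 0], [0, 0, 0]]
    - [[0, 0, 0], [0, 0, 0]]

```text
time_s: 10.15
tool_pos: [0.5824, 0.2815, 0.159]
tool_rot: [-83.0, 0.0, 82.5]
force: [-0.6, -0.6, -1.0]
grip_width: 0.0601
```

```bash
python3 look.py w8 8
python3 - <<'E'
from wire import *
rows([55,60,65,70,75],[8.5,10,12,13.5,15],50,7)
E
```

```text
[-0.    0.   -0.62] [0.49 0.4  0.23] P [0.5824 0.2815 0.159 ] [-8.300e+01  1.000e-02  8.251e+01] 10.5 g 0.0603 tq [ 0.05 -0.34  0.04]
[[[0, -0.4, 6.2], [1.5, 0, 0]], [[0, -0.4, 6.3], [1.5, 0, 0]], [[0, -0.2, 6.6], [2.0, 0, 0]], [[0, 0.0, 6.3], [1.5, 0, 0]], [[0, 0.2, 6.2], [1.5, 0, 0]]]
tcp rel [ 87.11134274 -29.58077359] p 15.0
```

View pics/w8c.png

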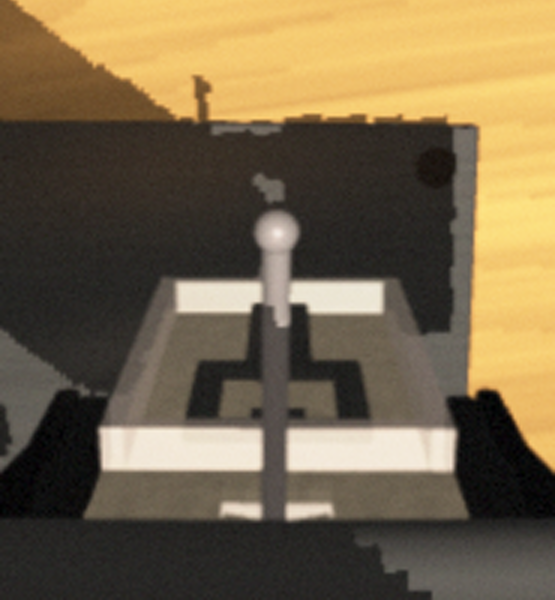

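```bash
python3 look.py w9 16
```

```text
[ 0.05 -0.2  -0.81] [0.46 0.43 0.5 ] P [0.5823 0.2815 0.159 ] [-8.30e+01  1.00e-02  8.25e+01] 11.3 g 0.0599 tq [ 0.03 -0.29  0.  ]
```

Request:
carry_out:
  targets:
    - [[0, -1, 0], [0, 0, 0]]
    - [[0, 0, 0], [0, 0, 0]]
    - [[0, 0, 0], [0, 0, 0]]

```text
time_s: 11.65
tool_pos: [0.5825, 0.2816, 0.1601]
tool_rot: [-83.0, -0.0, 82.5]
force: [-0.6, -0.3, -0.7]
grip_width: 0.0599
```

```bash
python3 look.py w9 16
```

```text
[-0.04 -0.09 -0.77] [0.34 0.4  0.63] P [0.5825 0.2815 0.16  ] [-8.300e+01  1.000e-02  8.251e+01] 12.4 g 0.06 tq [ 0.08 -0.34 -0.01]
```

Request:
carry_out:
  targets:
    - [[0, 0.6, 6.2], [1.5, 0, 0]]
    - [[0, -0.4, 6.3], [1.5, 0, 0]]
    - [[0, 0, 0], [0, 0, 0]]
    - [[0, 0, 0], [0, 0, 0]]

```text
time_s: 12.85
tool_pos: [0.5703, 0.2831, 0.1614]
tool_rot: [-80.0, -0.0, 82.5]
force: [-0.4, 0.2, -1.8]
grip_width: 0.0596
```

```bash
python3 look.py w9 12
```

```text
[-0.12 -0.01 -0.99] [0.48 0.3  0.59] P [0.5702 0.2831 0.1616] [-8.001e+01  1.000e-02  8.251e+01] 13.4 g 0.0597 tq [ 0.08 -0.39 -0.01]
```

Still free (weight only). On to just before the steep end, s = 75.

Request:
carry_out:
  targets:
    - [[0, -0.2, 6.6], [2, 0, 0]]
    - [[0, 0, 6.3], [1.5, 0, 0]]
    - [[0, 0.2, 6.2], [1.5, 0, 0]]
    - [[0, 0, 0], [0, 0, 0]]
    - [[0, 0, 0], [0, 0, 0]]

```text
time_s: 13.95
tool_pos: [0.5517, 0.2856, 0.1652]
tool_rot: [-75.0, -0.0, 82.5]
force: [0.2, -0.3, -1.3]
grip_width: 0.0602
```

```bash
python3 look.py w10 16
```

```text
[ 0.04 -0.21 -0.84] [0.48 0.43 0.45] P [0.5516 0.2856 0.1654] [-7.500e+01  1.000e-02  8.251e+01] 14.7 g 0.0602 tq [ 0.02 -0.5  -0.08]
```

View pics/w10c.png

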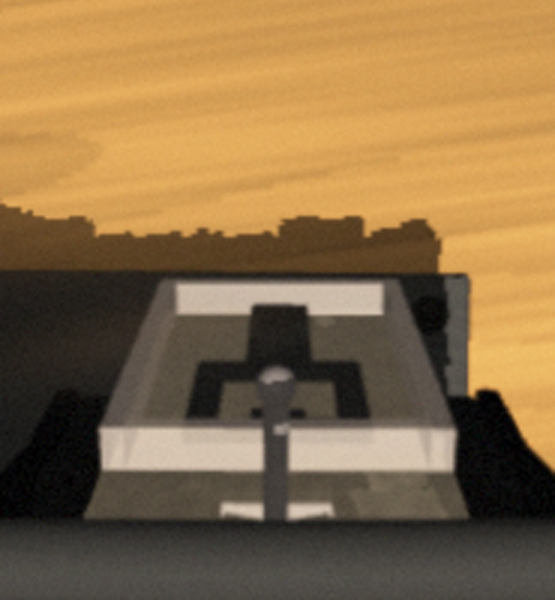

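Request:
carry_out:
  targets:
    - [[0, -1.0, 0.2], [0, 0, 0]]
    - [[0, 0, 0], [0, 0, 0]]
    - [[0, 0, 0], [0, 0, 0]]

```text
time_s: 15.05
tool_pos: [0.5517, 0.2856, 0.1665]
tool_rot: [-75.0, 0.0, 82.5]
force: [1.3, 0.0, -0.5]
grip_width: 0.0599
```

```bash
python3 look.py w11 12
```

```text
[ 0.03 -0.32 -0.97] [0.55 0.44 0.6 ] P [0.5517 0.2855 0.1664] [-7.500e+01  1.000e-02  8.251e+01] 15.6 g 0.0602 tq [ 0.05 -0.45  0.03]
```

Request:
carry_out:
  targets:
    - [[0, -0.4, 0.1], [0, 0, 0]]
    - [[0, 0, 0], [0, 0, 0]]
    - [[0, 0, 0], [0, 0, 0]]

```text
time_s: 15.95
tool_pos: [0.5517, 0.2856, 0.1669]
tool_rot: [-75.0, 0.0, 82.5]
force: [-0.5, 0.7, -0.1]
grip_width: 0.0601
```

```bash
python3 look.py w11 12
```

```text
[-0.08 -0.14 -0.56] [0.31 0.75 0.43] P [0.5517 0.2856 0.1668] [-75.     0.    82.51] 16.5 g 0.0598 tq [ 0.09 -0.53  0.01]
```

Request:
carry_out:
  targets:
    - [[0, -0.4, 0.1], [0, 0, 0]]
    - [[0, 0, 0], [0, 0, 0]]
    - [[0, -0.4, 0.1], [0, 0, 0]]
    - [[0, 0, 0], [0, 0, 0]]

```text
time_s: 16.95
tool_pos: [0.5517, 0.2856, 0.1677]
tool_rot: [-75.0, 0.0, 82.5]
force: [-0.6, 0.1, -1.0]
grip_width: 0.0601
```

```bash
python3 look.py w11 12
```

```text
[-0.19  0.01 -0.85] [0.45 0.5  0.39] P [0.5517 0.2856 0.1677] [-7.500e+01  1.000e-02  8.251e+01] 17.5 g 0.0599 tq [ 0.07 -0.48  0.04]
```

Request:
carry_out:
  targets:
    - [[0, -0.3, 0.1], [0, 0, 0]]
    - [[0, 0, 0], [0, 0, 0]]

```text
time_s: 17.75
tool_pos: [0.5517, 0.2855, 0.168]
tool_rot: [-75.0, 0.0, 82.5]
force: [-0.6, -0.4, -1.0]
grip_width: 0.0598
```

```bash
python3 look.py w11 12
```

```text
[-0.06 -0.03 -1.23] [0.64 0.6  0.39] P [0.5517 0.2855 0.168 ] [-7.500e+01  1.000e-02  8.251e+01] 18.3 g 0.0601 tq [ 0.02 -0.53 -0.  ]
```

View pics/w11c.png

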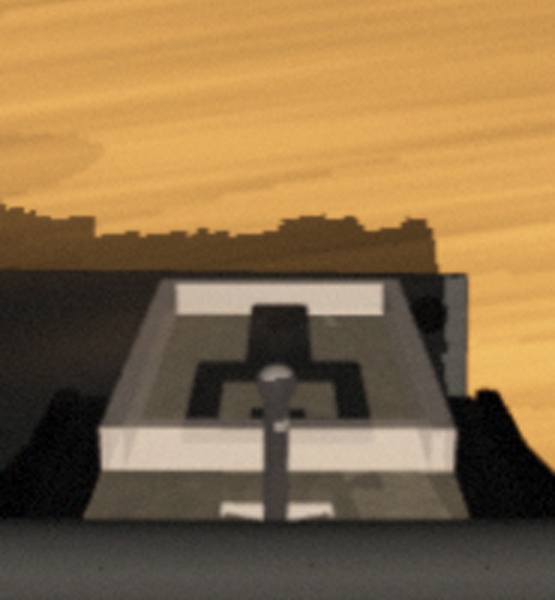

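Request:
carry_out:
  targets:
    - [[0, -0.3, 0.1], [0, 0, 0]]
    - [[0, 0, 0], [0, 0, 0]]

```text
time_s: 18.55
tool_pos: [0.5517, 0.2855, 0.1682]
tool_rot: [-75.0, 0.0, 82.5]
force: [1.4, -0.2, -1.6]
grip_width: 0.0597
```

```bash
python3 look.py w12 12
```

```text
[ 0.41 -0.29 -1.88] [0.61 0.31 0.37] P [0.5517 0.2855 0.1683] [-7.50e+01  1.00e-02  8.25e+01] 19.1 g 0.0597 tq [ 0.   -0.53  0.03]
```

Run:
```python
import wire
from wire import *
def hz(s,a=.195,b=15.):
    L=70*np.cos(a)
    return 0.2+((s-b)*np.tan(a) if s<b+L else L*np.tan(a)+(min(s,b+L+13.5)-b-L)*np.tan(a+.5236))
wire.hz=hz
s=[75,78,81,84,87,90,93,96,99,102,106,111,117,123]; p=[15,17,19,21,23,25,25,25,25,25,25,25,25,25]
print(hz(75),hz(84.6),hz(97))
d0=12.55+2.8-hz(75)
rows(s,p,75,15,[d0]+[0]*14)
```

```text
12.050588364460506 14.574111451681624 25.41907691057664
[[[0, 3.2, -0.9], [0, 0, 0]], [[0, 0.1, 4.6], [2, 0, 0]], [[0, 0.3, 4.6], [2, 0, 0]], [[0, 0.1, 4.6], [2, 0, 0]], [[0, -1.4, 5.3], [2, 0, 0]], [[0, -1.3, 5.3], [2, 0, 0]], [[0, -1.1, 3.8], [0, 0, 0]], [[0, -1.1, 3.9], [0, 0, 0]], [[0, 0.3, 3.1], [0, 0, 0]], [[0, 1.3, 2.7], [0, 0, 0]], [[0, 1.7, 3.7], [0, 0, 0]], [[0, 2.1, 4.5], [0, 0, 0]], [[0, 2.5, 5.4], [0, 0, 0]], [[0, 2.6, 5.5], [0, 0, 0]]]
tcp rel [142.27605071 -13.79044593] p 25
```

Request:
carry_out:
  targets:
    - [[0, 3.2, -0.9], [0, 0, 0]]
    - [[0, 0.1, 4.6], [2, 0, 0]]
    - [[0, 0.3, 4.6], [2, 0, 0]]
    - [[0, 0.1, 4.6], [2, 0, 0]]
    - [[0, 0, 0], [0, 0, 0]]
    - [[0, 0, 0], [0, 0, 0]]

```text
time_s: 19.75
tool_pos: [0.5387, 0.2873, 0.1682]
tool_rot: [-69.0, -0.0, 82.5]
force: [0.4, -0.8, -1.0]
grip_width: 0.0601
```

```bash
python3 look.py w13 12
```

```text
[-0.03 -0.05 -0.8 ] [0.41 0.54 0.57] P [0.5385 0.2873 0.1686] [-6.901e+01  1.000e-02  8.251e+01] 20.3 g 0.0599 tq [-0.05 -0.68  0.02]
```

View pics/w13c.png

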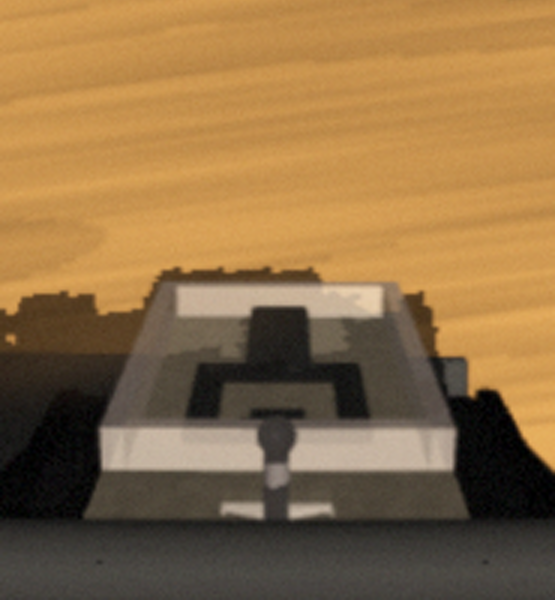

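Request:
carry_out:
  targets:
    - [[0, -1.4, 5.3], [2, 0, 0]]
    - [[0, 0, 0], [0, 0, 0]]
    - [[0, 0, 0], [0, 0, 0]]

```text
time_s: 20.65
tool_pos: [0.5343, 0.2878, 0.1715]
tool_rot: [-67.0, 0.0, 82.5]
force: [-0.9, -0.9, -1.0]
grip_width: 0.06
```

```bash
python3 look.py w14 12
```

```text
[-0.06  0.16 -0.84] [0.6  0.48 0.41] P [0.5341 0.2879 0.1718] [-67.01   0.    82.51] 21.2 g 0.0599 tq [-0.02 -0.67 -0.07]
```

Request:
carry_out:
  targets:
    - [[0, -1.3, 5.3], [2, 0, 0]]
    - [[0, 0, 0], [0, 0, 0]]
    - [[0, 0, 0], [0, 0, 0]]

```text
time_s: 21.55
tool_pos: [0.53, 0.2884, 0.1748]
tool_rot: [-65.0, 0.0, 82.5]
force: [-0.4, -0.3, -1.3]
grip_width: 0.0598
```

```bash
python3 look.py w14 14
```

```text
[-0.01  0.42 -1.  ] [0.32 0.47 0.47] P [0.5298 0.2884 0.175 ] [-65.     0.    82.51] 22.2 g 0.0603 tq [ 0.01 -0.71  0.05]
```

View pics/w14c.png

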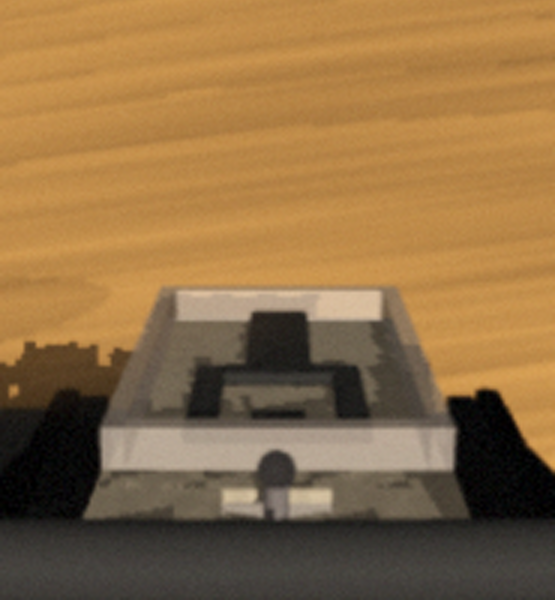

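Request:
carry_out:
  targets:
    - [[0, -1.1, 3.8], [0, 0, 0]]
    - [[0, 0, 0], [0, 0, 0]]
    - [[0, 0, 0], [0, 0, 0]]

```text
time_s: 22.55
tool_pos: [0.5267, 0.2889, 0.1778]
tool_rot: [-65.0, -0.0, 82.5]
force: [-0.6, -0.2, -1.9]
grip_width: 0.0604
```

```bash
python3 look.py w15 14
```

```text
[-0.12  0.   -1.29] [0.44 0.46 0.53] P [0.5268 0.2888 0.1776] [-65.     0.    82.51] 23.2 g 0.0597 tq [ 0.06 -0.67  0.02]
```

Request:
carry_out:
  targets:
    - [[0, -1.1, 3.9], [0, 0, 0]]
    - [[0, 0, 0], [0, 0, 0]]
    - [[0, 0, 0], [0, 0, 0]]

```text
time_s: 23.55
tool_pos: [0.5237, 0.2893, 0.1805]
tool_rot: [-65.0, -0.0, 82.5]
force: [0.6, 0.8, -0.8]
grip_width: 0.0602
```

```bash
python3 look.py w16 14
```

```text
[-0.04  0.02 -0.92] [0.54 0.48 0.4 ] P [0.5237 0.2892 0.1802] [-6.500e+01  1.000e-02  8.251e+01] 24.2 g 0.0597 tq [ 0.01 -0.7  -0.01]
```

View pics/w16c.png

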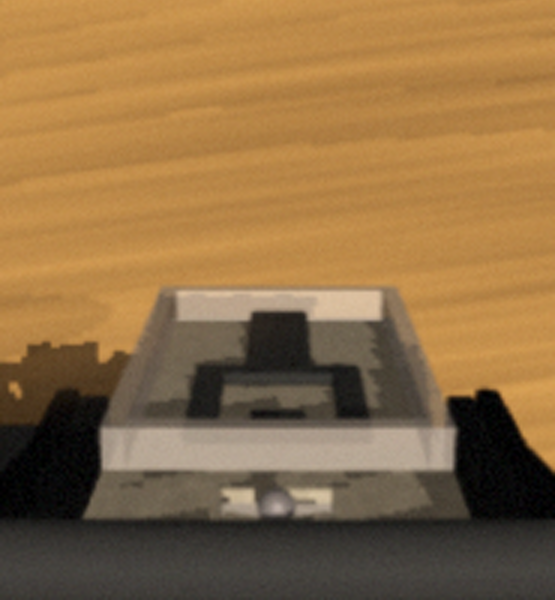

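Request:
carry_out:
  targets:
    - [[0, 0.1, 3.1], [0, 0, 0]]
    - [[0, 0, 0], [0, 0, 0]]
    - [[0, 0, 0], [0, 0, 0]]

```text
time_s: 24.55
tool_pos: [0.5208, 0.2897, 0.1816]
tool_rot: [-65.0, 0.0, 82.5]
force: [0.0, 0.7, -0.3]
grip_width: 0.0602
```

```bash
python3 look.py w17 10
```

```text
[ 0.    0.08 -0.6 ] [0.35 0.43 0.49] P [0.5209 0.2896 0.1814] [-6.499e+01  1.000e-02  8.250e+01] 25.0 g 0.0597 tq [ 0.01 -0.73  0.03]
```

Request:
carry_out:
  targets:
    - [[0, 1.3, 2.7], [0, 0, 0]]
    - [[0, 0, 0], [0, 0, 0]]
    - [[0, 0, 0], [0, 0, 0]]

```text
time_s: 25.35
tool_pos: [0.5178, 0.29, 0.1815]
tool_rot: [-65.0, 0.0, 82.5]
force: [-0.1, 0.3, -0.4]
grip_width: 0.06
```

```bash
python3 look.py w18 10
```

```text
[-0.05 -0.1  -0.67] [0.52 0.45 0.34] P [0.518  0.29   0.1814] [-65.     0.    82.51] 25.8 g 0.0603 tq [ 0.01 -0.71 -0.02]
```

View pics/w18c.png

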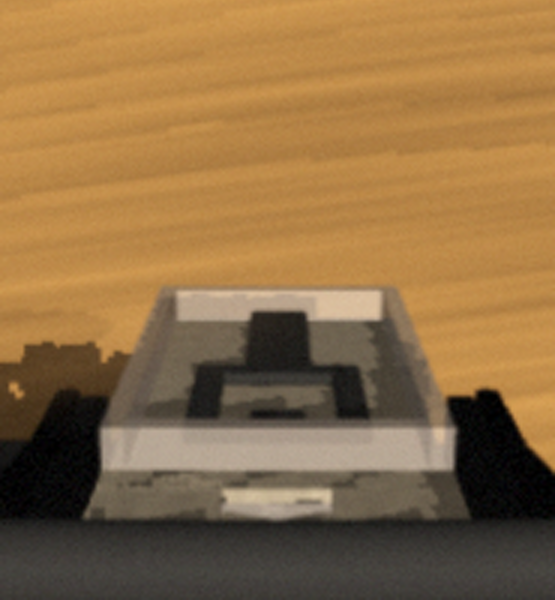

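Request:
carry_out:
  targets:
    - [[0, 2.1, 4.5], [0, 0, 0]]
    - [[0, 2.1, 4.5], [0, 0, 0]]
    - [[0, 2.1, 4.5], [0, 0, 0]]
    - [[0, 2.1, 4.5], [0, 0, 0]]
    - [[0, 2.1, 4.5], [0, 0, 0]]
    - [[0, 2.1, 4.5], [0, 0, 0]]
    - [[0, 4, 9], [0, 0, 0]]
    - [[0, 4, 9], [0, 0, 0]]
    - [[0, 0, 0], [0, 0, 0]]

```text
time_s: 26.75
tool_pos: [0.467, 0.2971, 0.1823]
tool_rot: [-65.0, 0.0, 82.6]
force: [-0.1, 0.7, -1.4]
grip_width: 0.06
```

```bash
python3 look.py w19 4
python3 - <<'E'
from h import *
im=env.read_camera('scene'); cv2.imwrite('pics/s2.png',cv2.resize(im[100:300,150:400,::-1],None,fx=3,fy=3,interpolation=2))
E
```

```text
[-0.58  0.47 -0.7 ] [0.59 0.52 0.43] P [0.4691 0.2963 0.1818] [-6.504e+01  1.000e-02  8.249e+01] 26.9 g 0.0598 tq [-0.01 -0.74 -0.03]
```

View pics/s2.png

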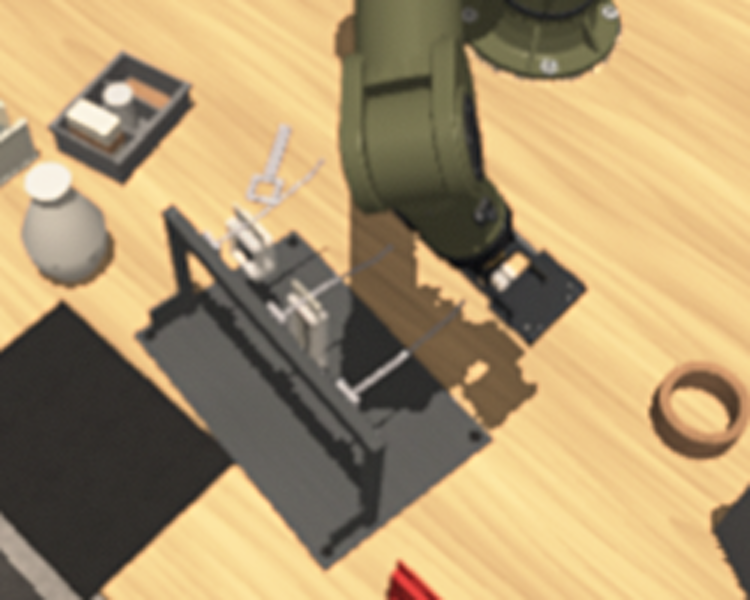

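Run:
```python
from h import *
print(env.get_obs()['qpos'].round(0))
planmm([((.46,.297,.34),82.5),((.51,.10,.35),35),((.54,-.12,.33),-20),((.477,-.283,.30),-78.8)],[5,6,7,8],(0,1))
```

```text
[ 11.  35. -55.  79.   9.  96.  40.]
[[[0.0, -28.0, 15.0], [-5.0, 0.0, 0.0]], [[0.0, -29.0, 13.0], [-5.0, 0.0, 0.0]], [[0.0, -30.0, 10.0], [-5.0, 0.0, 0.0]], [[0.0, -31.0, 7.0], [-5.0, 0.0, 0.0]], [[0.0, -31.0, 5.0], [-5.0, 0.0, 0.0]], [[-32.0, -2.0, -13.0], [0.0, 7.9, 0.0]], [[-29.0, -2.0, -17.0], [0.0, 7.9, 0.0]], [[-27.0, -2.0, -21.0], [0.0, 7.9, 0.0]], [[-24.0, -1.0, -24.0], [0.0, 7.9, 0.0]], [[-20.0, -2.0, -27.0], [0.0, 7.9, 0.0]], [[-17.0, -1.0, -30.0], [0.0, 8.0, 0.0]], [[-14.0, 3.0, -28.0], [0.0, 7.9, 0.0]], [[-11.0, 3.0, -30.0], [0.0, 7.8, 0.0]], [[-6.0, 3.0, -31.0], [0.0, 7.9, 0.0]], [[-2.0, 3.0, -32.0], [0.0, 7.8, 0.0]], [[2.0, 3.0, -31.0], [0.0, 7.9, 0.0]], [[7.0, 2.0, -31.0], [0.0, 7.8, 0.0]], [[11.0, 3.0, -30.0], [0.0, 7.9, 0.0]], [[0.0, 4.0, -22.0], [0.0, 7.3, 0.0]], [[2.0, 4.0, -22.0], [0.0, 7.4, 0.0]], [[5.0, 4.0, -21.0], [0.0, 7.3, 0.0]], [[8.0, 4.0, -20.0], [0.0, 7.4, 0.0]], [[10.0, 3.0, -19.0], [0.0, 7.3, 0.0]], [[13.0, 4.0, -18.0], [0.0, 7.4, 0.0]], [[15.0, 3.0, -16.0], [0.0, 7.3, 0.0]], [[16.0, 4.0, -15.0], [0.0, 7.4, 0.0]]]
end [ 476.4 -282.7  299.8] [-90.   -0.  -78.8]
```

Request:
carry_out:
  targets:
    - [[0, -28, 15], [-5, 0, 0]]
    - [[0, -29, 13], [-5, 0, 0]]
    - [[0, -30, 10], [-5, 0, 0]]
    - [[0, -31, 7], [-5, 0, 0]]
    - [[0, -31, 5], [-5, 0, 0]]
  squeeze: 12

```text
time_s: 27.5
tool_pos: [0.4593, 0.298, 0.3415]
tool_rot: [-90.2, -0.0, 82.5]
force: [1.1, -0.2, 0.1]
grip_width: 0.0601
```

Request:
carry_out:
  targets:
    - [[-32, -2, -13], [0, 8, 0]]
    - [[-29, -2, -17], [0, 8, 0]]
    - [[-27, -2, -21], [0, 8, 0]]
    - [[-24, -1, -24], [0, 8, 0]]
    - [[-20, -2, -27], [0, 8, 0]]
    - [[-17, -1, -30], [0, 8, 0]]
    - [[0, 0, 0], [0, 0, 0]]

```text
time_s: 28.2
tool_pos: [0.5104, 0.0929, 0.3496]
tool_rot: [-90.1, 0.1, 33.8]
force: [0.6, -0.4, -1.0]
grip_width: 0.0597
```

Request:
carry_out:
  targets:
    - [[-14, 3, -28], [0, 8, 0]]
    - [[-11, 3, -30], [0, 8, 0]]
    - [[-6, 3, -31], [0, 8, 0]]
    - [[-2, 3, -32], [0, 8, 0]]
    - [[2, 3, -31], [0, 8, 0]]
    - [[7, 2, -31], [0, 8, 0]]
    - [[11, 3, -30], [0, 8, 0]]
    - [[0, 0, 0], [0, 0, 0]]

```text
time_s: 29.0
tool_pos: [0.5353, -0.1262, 0.3285]
tool_rot: [-90.1, 0.1, -22.0]
force: [-0.2, 0.1, -1.6]
grip_width: 0.0595
```

Run:
```python
from h import *
o=env.get_obs();print(o['tool_pos'],o['tool_rot'],o['force'],o['qpos'].round(0),o['grip_width'],o['time_s'])
planmm([((.477,-.283,.30),-78.8)],[8],(0,1))
```

```text
[ 0.5353271  -0.1262457   0.32850954] [-90.09581514   0.09314605 -22.03968993] [-0.2036161   0.13597478 -1.58759217] [ 43.   7. -36.  84.   4.  91. -15.] 0.05950322624981107 29.0
[[[1.0, 4.0, -21.0], [0.0, 7.1, 0.0]], [[3.0, 4.0, -21.0], [0.0, 7.1, 0.0]], [[6.0, 3.0, -20.0], [0.0, 7.1, 0.0]], [[8.0, 4.0, -19.0], [0.0, 7.1, 0.0]], [[10.0, 3.0, -18.0], [0.0, 7.1, 0.0]], [[13.0, 4.0, -17.0], [0.0, 7.1, 0.0]], [[14.0, 3.0, -15.0], [0.1, 7.1, 0.0]], [[17.0, 4.0, -13.0], [0.0, 7.1, 0.0]]]
end [ 477.1 -283.5  299.8] [-90.   -0.  -78.8]
```

Request:
carry_out:
  targets:
    - [[1, 4, -21], [0, 7, 0]]
    - [[3, 4, -21], [0, 7, 0]]
    - [[6, 3, -20], [0, 7, 0]]
    - [[8, 4, -19], [0, 7, 0]]
    - [[10, 3, -18], [0, 7, 0]]
    - [[13, 4, -17], [0, 7, 0]]
    - [[14, 3, -15], [0, 7, 0]]
    - [[17, 4, -13], [0, 8, 0]]
    - [[0, 0, 0], [0, 0, 0]]
    - [[0, 0, 0], [0, 0, 0]]
    - [[0, 0, 0], [0, 0, 0]]

```text
time_s: 30.1
tool_pos: [0.4811, -0.2767, 0.3012]
tool_rot: [-90.0, 0.0, -78.2]
force: [-0.1, -0.0, -1.2]
grip_width: 0.0599
```

```bash
python3 look.py w20 2
python3 - <<'E'
from h import *
C=cal('wrist'); im=env.read_camera('wrist'); np.savez('c_w20.npz',K=C[0],D=C[1],R=C[2],t=C[3])
o=env.get_obs()
for l in ['pad','tray']:
  for r in env.outline_of('wrist',l)[:2]:
    b=cv2.boxPoints(cv2.minAreaRect(np.argwhere(r['mask'])[:,::-1].astype(np.float32))); print(l,r['p'],r['xy'],b.round(0).tolist(),atz(C,b,.006).round(4))
E
```

```text
[-0.33  0.   -0.82] [0.28 0.01 0.39] P [ 0.481  -0.2768  0.3012] [-8.996e+01  1.000e-02 -7.825e+01] 30.15 g 0.06 tq [-0.04  0.   -0.01]
pad 0.77 [253.8, 151.7] [[225.0, 168.0], [225.0, 143.0], [284.0, 143.0], [284.0, 168.0]] [[ 0.45   -0.2428  0.006 ]
 [ 0.4862 -0.2361  0.006 ]
 [ 0.5036 -0.3195  0.006 ]
 [ 0.4677 -0.328   0.006 ]]
pad 0.73 [250.0, 239.6] [[189.0, 194.0], [315.0, 194.0], [315.0, 273.0], [189.0, 273.0]] [[ 0.3995 -0.1968  0.006 ]
 [ 0.4384 -0.3832  0.006 ]
 [ 0.3079 -0.4185  0.006 ]
 [ 0.2658 -0.2166  0.006 ]]
tray 0.66 [253.4, 108.4] [[209.0, 180.0], [210.0, 59.0], [302.0, 60.0], [301.0, 182.0]] [[ 0.4264 -0.2223  0.006 ]
 [ 0.5953 -0.1947  0.006 ]
 [ 0.6197 -0.318   0.006 ]
 [ 0.4528 -0.3573  0.006 ]]
```

View pics/w20.png

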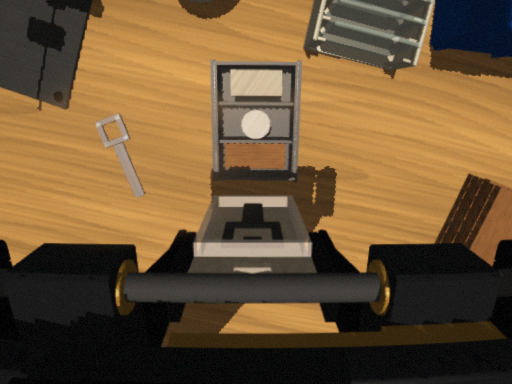

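Run:
```python
from h import *
planmm([((.478,-.2813,.14),-78.4)],[5],(1,1))
```

```text
[[[0.6, 32.2, -0.6], [0.0, 0.0, 0.0]], [[0.6, 32.2, -0.6], [0.0, 0.0, 0.0]], [[0.5, 32.2, -0.6], [0.0, 0.0, 0.0]], [[0.6, 32.3, -0.7], [0.0, 0.0, 0.0]], [[0.5, 32.2, -0.6], [0.0, 0.0, 0.0]]]
end [ 478.  -281.3  140. ] [-90.   -0.  -78.4]
```

Request:
carry_out:
  targets:
    - [[0.6, 32, -0.6], [0, 0, 0]]
    - [[0.6, 32, -0.6], [0, 0, 0]]
    - [[0.6, 32, -0.6], [0, 0, 0]]
    - [[0.6, 32, -0.6], [0, 0, 0]]
    - [[0.6, 32, -0.6], [0, 0, 0]]
    - [[0, 0, 0], [0, 0, 0]]
    - [[0, 0, 0], [0, 0, 0]]
    - [[0, 0, 0], [0, 0, 0]]

```text
time_s: 31.15
tool_pos: [0.4792, -0.2827, 0.1431]
tool_rot: [-89.9, -0.1, -78.5]
force: [0.4, -0.6, -1.0]
grip_width: 0.06
```

```bash
python3 look.py w21 2
```

```text
[ 0.59 -0.13 -0.65] [0.21 0.46 0.34] P [ 0.4792 -0.2828  0.1432] [-89.84  -0.16 -78.48] 31.2 g 0.0597 tq [-0.02  0.01 -0.01]
```

View pics/w21.png

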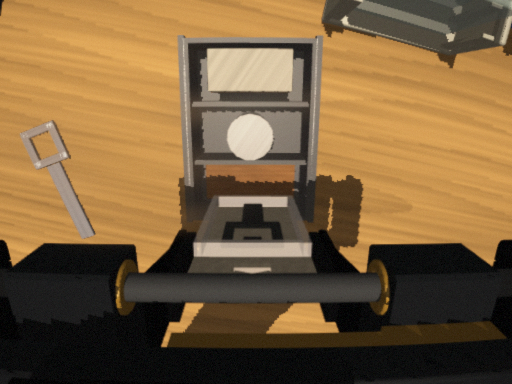

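Run:
```python
from h import *
C=cal('wrist')
P=atz(C,[(251,161),(251,103),(185,120),(318,120)],.05); print(P)
y=np.radians(11.5);u=np.array([np.cos(y),np.sin(y)]); o=env.get_obs()['tool_pos']; print(o,(P[:,:2]-o[:2])@u,(P[:,:2]-o[:2])@np.array([-u[1],u[0]]))
```

```text
[[ 0.50472044 -0.27693656  0.05      ]
 [ 0.55144135 -0.26740295  0.05      ]
 [ 0.5274804  -0.21697387  0.05      ]
 [ 0.5493875  -0.32402229  0.05      ]]
[ 0.47904879 -0.28275726  0.1430587 ] [0.02631674 0.07400042 0.06057443 0.06069972] [ 0.00058574  0.00061331  0.05480705 -0.05445991]
```

Request:
carry_out:
  targets:
    - [[0, 15, 1], [0, 0, 0]]
    - [[0, 15, 1], [0, 0, 0]]
    - [[0, 15, 0], [0, 0, 0]]
    - [[0, 13, 0], [0, 0, 0]]
    - [[0, 10, 0], [0, 0, 0]]
    - [[0, 5, 0], [0, 0, 0]]
    - [[0, 0, 0], [0, 0, 0]]
    - [[0, 0, 0], [0, 0, 0]]
    - [[0, 0, 0], [0, 0, 0]]

```text
time_s: 32.15
tool_pos: [0.4802, -0.2821, 0.0686]
tool_rot: [-89.9, -0.1, -78.5]
force: [-0.2, 0.8, -0.1]
grip_width: 0.06
```

```bash
python3 look.py w22 6
```

```text
[-0.08  0.23 -0.63] [0.39 0.57 0.66] P [ 0.4798 -0.282   0.0682] [-8.998e+01 -3.000e-02 -7.850e+01] 32.4 g 0.0601 tq [ 0.   -0.02 -0.01]
```

View pics/w22.png

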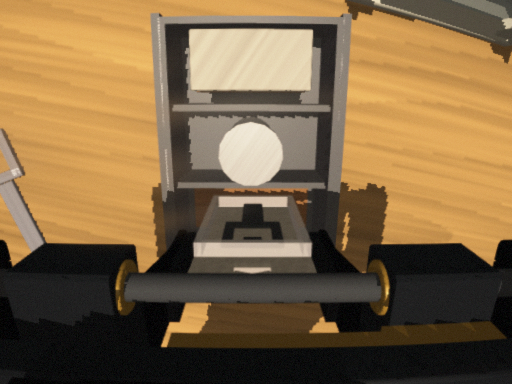

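Free so far, with the pack inside the compartment and centred. Lowering by feel.

Request:
carry_out:
  targets:
    - [[0, 1, 0], [0, 0, 0]]
    - [[0, 1, 0], [0, 0, 0]]
    - [[0, 1, 0], [0, 0, 0]]
    - [[0, 0, 0], [0, 0, 0]]
    - [[0, 0, 0], [0, 0, 0]]

```text
time_s: 32.95
tool_pos: [0.4796, -0.2818, 0.0648]
tool_rot: [-90.0, 0.0, -78.5]
force: [0.2, 0.1, -1.6]
grip_width: 0.0598
```

```bash
python3 look.py w23 10
```

```text
[-0.09 -0.07 -0.86] [0.27 0.44 0.54] P [ 0.4797 -0.2818  0.0649] [-9.000e+01 -1.000e-02 -7.849e+01] 33.4 g 0.06 tq [-0.01  0.02 -0.01]
```

Request:
carry_out:
  targets:
    - [[0, 0.5, 0], [0, 0, 0]]
    - [[0, 0.5, 0], [0, 0, 0]]
    - [[0, 0, 0], [0, 0, 0]]
    - [[0, 0, 0], [0, 0, 0]]

```text
time_s: 33.85
tool_pos: [0.4799, -0.2819, 0.0643]
tool_rot: [-90.0, -0.0, -78.5]
force: [0.5, 0.1, 3.5]
grip_width: 0.0594
```

```bash
python3 look.py w23 10
```

```text
[-0.78  0.43  4.63] [0.6  0.51 0.98] P [ 0.4799 -0.2819  0.0643] [-8.998e+01 -3.000e-02 -7.850e+01] 34.3 g 0.0598 tq [0.36 0.29 0.03]
```

Request:
carry_out:
  targets:
    - [[0, -0.3, 0], [0, 0, 0]]
    - [[0, 0, 0], [0, 0, 0]]
  squeeze: 4

```text
time_s: 34.55
tool_pos: [0.4798, -0.2821, 0.0641]
tool_rot: [-90.0, -0.0, -78.5]
force: [-0.6, -0.5, 3.1]
grip_width: 0.0599
```

Request:
carry_out:
  targets:
    - [[0, 0, 0], [0, 0, 0]]
    - [[0, 0, 0], [0, 0, 0]]
    - [[0, 0, 0], [0, 0, 0]]
    - [[0, 0, 0], [0, 0, 0]]
    - [[0, 0, 0], [0, 0, 0]]
    - [[0, 0, 0], [0, 0, 0]]
  jaw: 0.9

```text
time_s: 35.15
tool_pos: [0.4796, -0.2818, 0.0641]
tool_rot: [-90.0, -0.0, -78.5]
force: [0.0, 0.2, 0.0]
grip_width: 0.0784
```

```bash
python3 look.py w24 2
```

```text
[ 0.04  0.49 -0.18] [0.   0.27 0.18] P [ 0.4797 -0.2818  0.0642] [-90.    -0.   -78.49] 35.2 g 0.0781 tq [0.01 0.   0.03]
```

View pics/w24.png

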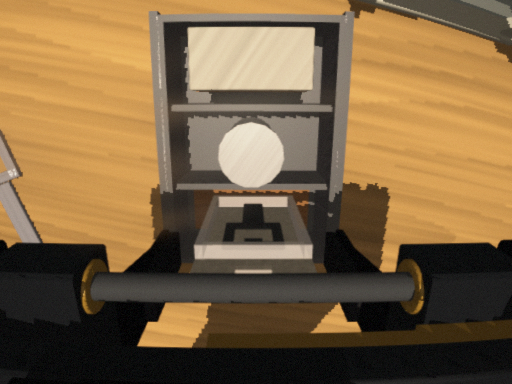

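Pack stands freely, fingers clear on both sides. Retreating straight up.

Request:
carry_out:
  targets:
    - [[0, -5, 0], [0, 0, 0]]
    - [[0, -10, 0], [0, 0, 0]]
    - [[0, -20, 0], [0, 0, 0]]
    - [[0, -30, 0], [0, 0, 0]]
    - [[0, -40, 0], [0, 0, 0]]
    - [[0, -40, 0], [0, 0, 0]]
    - [[0, -40, 0], [0, 0, 0]]
    - [[0, -40, -20], [0, 0, 0]]
    - [[0, 0, -40], [0, 0, 0]]
    - [[0, 0, 0], [0, 0, 0]]
    - [[0, 0, 0], [0, 0, 0]]
    - [[0, 0, 0], [0, 0, 0]]

```text
time_s: 36.45
tool_pos: [0.4214, -0.2931, 0.2893]
tool_rot: [-90.0, 0.0, -78.4]
force: [0.1, -0.2, -0.2]
grip_width: 0.0781
```

```bash
python3 look.py w25 2
python3 - <<'E'
from h import *
im=env.read_camera('top'); cv2.imwrite('pics/t9.png',im[...,::-1]); a=cv2.imread('pics/top0.png')
cv2.imwrite('pics/t9c.png',np.vstack([cv2.resize(x[110:250,165:425],None,fx=2.1,fy=2.1,interpolation=2) for x in(a,im[...,::-1])]))
E
```

```text
[ 0.16 -0.4   0.07] [0.09 0.2  0.3 ] P [ 0.4216 -0.293   0.289 ] [-8.999e+01  3.000e-02 -7.841e+01] 36.5 g 0.0783 tq [ 0.   -0.01  0.01]
```

View pics/w25.png

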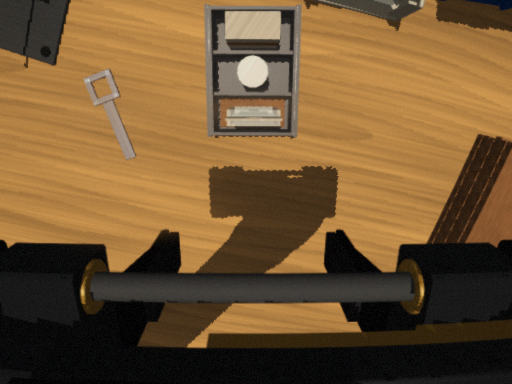

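View pics/t9c.png

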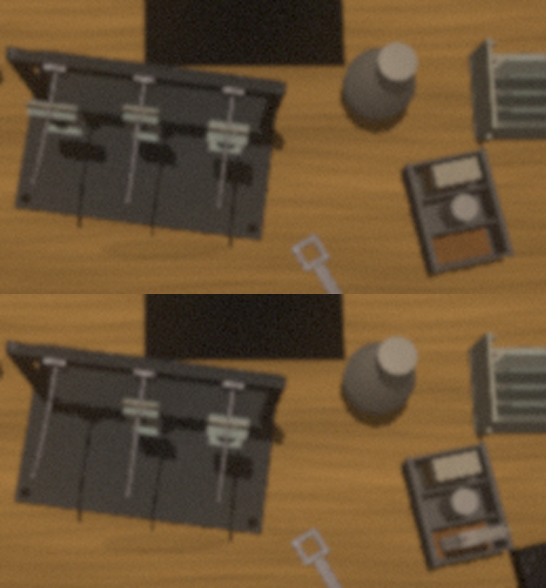

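```bash
python3 -c "
from cell import env
print(env.sign_off()); print(env.get_obs()['time_s'])"
```

```text
the job is handed in; nothing more can be done
None
the job is handed in; nothing more can be done
```

The opener pack is off its hook and standing upright in the free compartment of the grey tray. I handed the job in after about 36.5 s of robot time; no verdict was reported.

**The draw:** The pack hung on the left hook (world +y). I pinched it at 4.5–6 N and followed the wire, tilting it up to 25° to match the upturned end. I used force checks and one light upward touch of about 1 N to correct the wire height. At every other check the force averaged only about the pack's weight, around 0.8 N.

**Set-down:** I turned the pack upright and carried it over. I lowered it until the floor pushed back by about 5 N, at the height I had calculated, then let go and lifted the arm away.

**Last checks:**
- The wrist picture shows the pack upright and centred on the pad, with the gripper well clear and its force near zero.
- The top picture, compared by eye with the first one, shows the other two packs, tin, box, vase and loose opener where they were. The tape roll was outside that comparison crop, but the arm never went near it.

**Disagreements between measurements:**
- The wrist camera put the hook tip 1–3 mm further out than my model did. I allowed for 1 mm and went by feel.
- My first estimate of the hook's upward bend, about 0.203 rad, came out nearer 0.195 rad after the touch.
- My estimates of the pad's centre differed by up to about 10 mm. I used the two wrist-camera readings, which agreed within 1 mm, and later moved 2 mm to suit the compartment wall.

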